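# Refit the loose shelf of a counter stock rack and latch it

### The job

Put the loose white shelf back into the dark counter rack: holding it tilted, hook its red edge under the rack's yellow lip and feel it up against the stop block in there, then swing it down until it lies flat on both ledges with that edge still against the stop. Then swing the blue latch right round over the shelf to lock it in. Do not force the rack or the stop, and leave the other things on the table where they are.

Things in the scene. Friction and masses are not known exactly. Their poses are not given: they have to be found in the camera images.
- rack: Fixed dark steel rack, its end walls at x = -106 and 107 mm, 145 mm wide (y), origin on the table, z up. Its bay is open on top; two steel ledges, tops 62 mm above the origin, carry the shelf. Side cheeks (inner faces y = -64.5, 64.5 mm) rise 15 mm above the ledges. The bay runs from x = -98 to 99 mm. Cartons lie low in the bay, under 40 mm.
- lip_edge (a point): Middle of the yellow lip's free lower edge: rack frame (-72, 0, 77) mm, 15 mm above the ledge. Lip 6 mm thick, ledge under it x = -98 to -55 mm. Deep under the lip sits a rigid black stop block (90 mm wide, fills the gap up to 13 mm above the ledge). Its upright face is set anywhere from x = -97.5 to -84.5 mm, differently each time and not measured: find it by touch.
- far_stop (a point): Middle of the rack's other ledge where it meets the far wall: rack frame x = 99, y = 0, z = 62 mm. This ledge runs from x = 70 to 99 mm; the wall rises 6 mm above it and the shelf's far end drops in before it. A level shelf lowered from above fouls the lip or this wall.
- divider (a point): Centre of the aluminium divider standing across the middle of the loose shelf: grip here. Divider 12 thick (x) x 70 (y) x 40 mm high. The shelf is a white board 180 (x) x 120 (y) x 8 mm, 0.2 to 0.45 kg. Axes are the shelf's, z up out of its top face. The point is at the shelf's middle, 28 mm above its underside, 20 mm above its top face.
- red_edge (a point): Middle of the lower edge at the loose shelf's -x end, the end with a red strip on top: (-90, 0, -28) mm from the divider point in the shelf's axes (same axes). With the shelf home it is under the lip, on the ledge, against the stop, y near 0, z = 62 mm in the rack's frame.
- latch (a joint): Angle (rad) of the flat blue latch on its upright pin, range -0.8 to 1.57. 0: the arm points to the rack's +y; grows anticlockwise from above; 1.57 (stop): it points to the rack's -x, over the shelf. Negative: swung outward, clear. Stays where left; about 1 N at the tab moves it. Arm 18 mm wide, 5 mm thick, 45 mm long from the pin.
- latch_pivot (a point): Axis of the latch's pin, at the underside of the latch arm: x = 111, y = 0, z = 73 mm in the rack's frame (3 mm above a seated shelf's top).
- latch_tab (a point): Centre of the upright round tab near the latch's tip, 40 mm from the pin axis: 12 mm diameter, 22 mm high, standing on the arm. The point is half-way up, 16 mm above the arm's underside.
- jar: Bystander: small amber jar with white cap, 44 mm diameter, 45 mm high; origin under its centre.
- amber_bottle: Bystander: amber bottle with black cap, 52 mm diameter, 150 mm high; origin under its centre.
- black_bottle: Bystander: black bottle with metal cap, 44 mm diameter, 120 mm high; origin under its centre.
- white_bottle: Bystander: white bottle, 52 mm diameter, 160 mm high; origin under its centre.
- carton: Bystander: small brown carton 70 x 50 x 50 mm; origin under its centre.
- screwdriver: Bystander: screwdriver lying on the table; origin under its centre.
Not all that is in view belongs to the job. Of the things shaped like the part that bears divider, the white one is meant.

How it is judged:
By the outcome, as a careful person would: the job done as asked, in the order asked, and still so for the second after the job is handed in, with the robot touching nothing.
It also fails if it takes over 61 s, if anything falls off the work surface, if the arm or the gripper's body presses on something with over 40 N, if the wrist force passes 120 N, or if a joint passes its speed limit or range.

### The arm

A 6-joint arm with a two-finger parallel gripper is mounted at the origin on the work surface. World frame = base frame: x ahead of the robot, y to its left, z up, the work surface at z = 0. Lengths are in m, angles in rad, forces in N, time in s.
With the tool pointing down it reaches from about 0.225 to 0.875 m from the base axis. Payload 3.4 kg.
Tool frame: the origin (TCP) lies at the very end of the fingers, on their centre line; the grasp point (between the pads) lies manip.pinch_z behind it (manip.pinch_z is the distance from the TCP to the grasp point, in m); z points along the fingers, y is the direction in which the jaws open and shut (so a half turn about z gives the same grasp; the last joint's range is limited). The gripper opens to 85 mm and grips with 20 to 120 N. Pads are 22 mm wide; open, the fingers measure 114 mm over their backs; the gripper's body (76 mm by 85 mm) begins 54 mm behind the grasp point. The pads swing forward as they close: fully open they stand 13 mm farther back than shut.
Start: joints at [-1.382, 0.276, 1.505, -0, 1.361, -0.121], TCP at [0.175, -0.548, 0.195] pointing down, gripper open.
Joint ranges: [-2.89, 2.89], [-0.75, 2.08], [0.22, 2.7], [-1.18, 4.32], [0.11, 2.71], [-2.7, 2.7]. Speed limits (rad/s): [2.57, 2.57, 3.14, 3.14, 3.14, 3.14].

### API

Orientations are given as a unit quaternion [w, x, y, z].
In Python, from rig import manip, imaging, workorder gives the robot as it stands.
- The arm moves only by the tool apply_moves, never from a script. Its argument "moves" is one flat list of numbers, 7 for each row, row after row: the finger opening in m, from 0 to 0.0854, then the shift along the tool's x, y, z in m, then the turn, a rotation vector about the tool's x, y, z in rad. In form: [jaw, tx, ty, tz, rx, ry, rz, jaw, tx, ty, tz, rx, ry, rz, ...]. A call has exactly 8 rows; each row shifts and turns the pose as measured when the row begins, along the tool's axes as they then stand; what a row does not reach is not made up. A row lasts 1/12 s, in which the tool goes at most 41.7 mm and 7.16 degrees, less where a joint would pass 70% of its speed; a pose out of reach is approached as far as the arm can. A call with a gripper value outside its range is refused whole. The fingers move at their own pace and stop on an object; "newtons" is the grip in N (left out, the last holds). Time passes only in rows, so rows that do not move let the fingers close, or fill a call up. It gives the time, the measured TCP pose, the force and the opening at its end, in the units of the state.
- manip.get_state(): the state, without advancing time (a new reading comes with each control period).
- imaging.get_image(name): name is "scene" or "top" or "wrist"; returns a dict with "image" (400x640x3 uint8, red, green, blue), "range_z" (400x640 float32, m along the optical axis (not along the pixel's ray), 0 where there is no reading), "fx", "fy", "cx", "cy" (pixels), "R" (3x3) and "t" (3): a world point X has camera coordinates R X + t. Camera axes: x right, y down, z forward; pixel columns grow to the right and rows downward; lengths in m; the calibration is good to about 2 mm. A picture is of the moment at which its call begins.
- workorder.sign_off(): hands the job in, once; it reports no verdict.
The state is a dict: "clock": time; "qpos": joint angles; "qd": joint speeds; "effort": joint torques, N m; "position": TCP position; "ee_rot": TCP orientation; "contact_force": force on the tool from outside, world axes, zero at the start; "moment": the same for the moment, N m; "width": finger opening in m.
Only numpy, scipy, OpenCV 4.12 (cv2) and the standard library are available. Lean on these libraries where they do the work, as an engineer would, in place of code of your own. Each camera call takes 0.05 s, during which the arm holds its last target.

## Working session

There is one attempt and no reset: what is moved stays moved. The work goes in short steps, Python scripts to look and compute and a tool call to move; the robot and the scene stay as the last step left them, time stands still between calls to the robot, and variables do not carry over. Pictures are saved under pics/ and viewed, and the job is handed in when it is done.

Besides the shell and the picture viewer there is one more tool, called after "Emit:" in YAML: its name, and indented under it one key for each argument. apply_moves: Moves the arm, as the interface text tells. Its arguments: {"type":"object","properties":{"moves":{"type":"array"},"newtons":{"type":"number"}},"required":["moves"]}

```bash
ls -la; mkdir -p pics
python3 - <<'E'
from rig import manip, imaging, workorder
import cv2,numpy as np
print(manip.get_state(), manip.pinch_z)
for n in ["scene","top","wrist"]:
    d=imaging.get_image(n)
    cv2.imwrite(f"pics/{n}0.png",d["image"][:,:,::-1]); np.savez(f"pics/{n}0.npz",**d)
    print(n,d["fx"],d["fy"],d["cx"],d["cy"],d["R"].round(4).tolist(),d["t"])
E
```

```text
total 12
drwxr-xr-x  3 agent agent 4096 Dec  7 05:47 .
drwxr-xr-x 23 root  root  4096 Dec  7 05:47 ..
drwxr-xr-x  2 agent agent 4096 Dec  7 05:47 pics
{'clock': 0.0, 'qpos': array([-1.38197043e+00,  2.76575993e-01,  1.50613775e+00, -1.87839368e-05,
        1.36067456e+00, -1.21008471e-01]), 'qd': array([ 0.00038011, -0.0017275 , -0.00020981, -0.00035148,  0.00114821,
        0.00113192]), 'effort': array([ 7.77792975e-04, -4.16768289e+01, -2.45807666e+01,  2.05225360e-04,
        1.13855608e-02, -1.18960398e-05]), 'position': array([ 0.17518969, -0.54704288,  0.19394875]), 'ee_rot': array([-8.96998272e-04,  9.88023611e-01,  1.54300157e-01, -3.96166362e-05]), 'contact_force': array([-0.15512705, -1.53028997, -0.06338577]), 'moment': array([-0.03809766,  0.0431161 ,  0.00694987]), 'width': 0.08533908340627752} 0.0187
scene 377.4208303614049 377.4208303614049 323.2762139274527 193.26839260121085 [[0.8792, 0.4764, 0.0049], [0.2779, -0.5047, -0.8173], [-0.3869, 0.72, -0.5761]] [-0.44171107 -0.06864155  1.39891681]
top 518.607165114044 518.607165114044 323.49557608323136 198.55669566139346 [[-0.007, -0.9999, 0.0097], [-0.9942, 0.0059, -0.1074], [0.1074, -0.0104, -0.9942]] [-0.01953798  0.4941236   1.41496826]
wrist 292.2713917576163 292.2713917576163 320.2399530569034 201.5035274832948 [[0.3052, -0.9523, -0.0009], [-0.9113, -0.2923, 0.2901], [-0.2765, -0.0877, -0.957]] [-0.57330564 -0.03775654  0.37828417]
```

View pics/scene0.png

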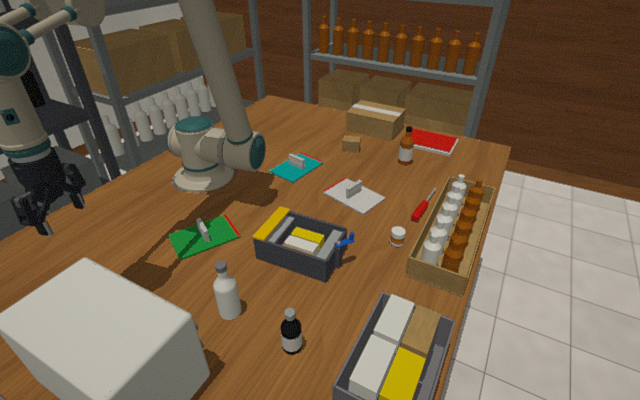

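View pics/top0.png

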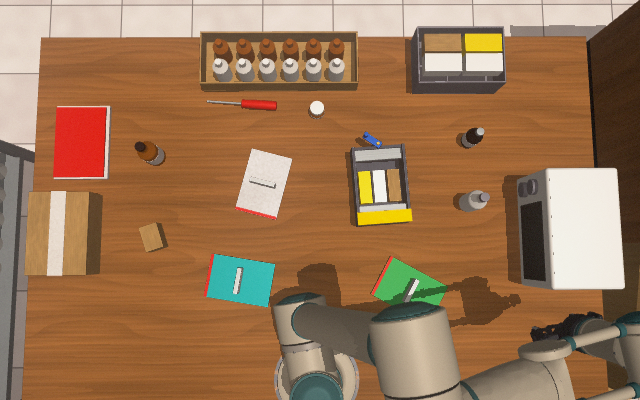

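View pics/wrist0.png

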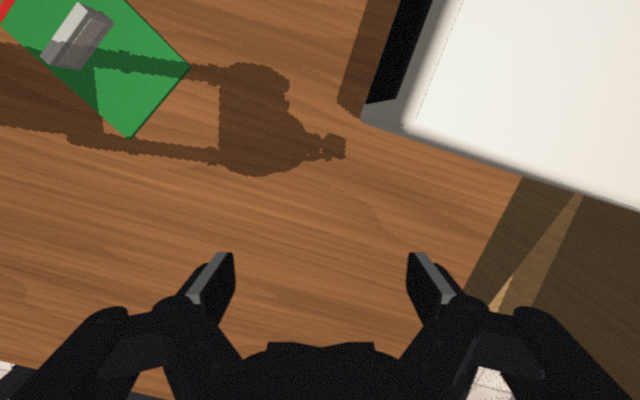

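The scene view shows the white shelf at about (354,195) and the rack at (300,243), with its yellow lip towards the robot and the latch at (345,240). In the top view the shelf is at (264,183) with its red edge at the bottom, the rack at (381,185), and the latch at (372,139), swung outward. Next I'll measure these.

```bash
cat > h.py <<'E'
import numpy as np,cv2
def cloud(d):
    v,u=np.mgrid[0:400,0:640]
    z=d["range_z"].astype(float)
    P=np.stack([(u-d["cx"])/d["fx"]*z,(v-d["cy"])/d["fy"]*z,z],-1)
    return (P-d["t"])@d["R"]   # R^T (p-t)
def proj(d,X):
    c=np.asarray(X)@np.asarray(d["R"]).T+d["t"]
    return np.stack([c[...,0]/c[...,2]*d["fx"]+d["cx"],c[...,1]/c[...,2]*d["fy"]+d["cy"]],-1)
E
python3 - <<'E'
from h import *
for n in ["top","scene"]:
    d=dict(np.load(f"pics/{n}0.npz")); W=cloud(d)
    im=d["image"].astype(int); hsv=cv2.cvtColor(d["image"],cv2.COLOR_RGB2HSV)
    print(n,"table z",np.median(W[...,2][(np.abs(W[...,2])<.02)]))
    def rect(m,name,big=30):
        k,l,st,_=cv2.connectedComponentsWithStats(m.astype(np.uint8))
        for i in range(1,k):
            if st[i,4]>big:
                p=W[l==i]; r=cv2.minAreaRect(p[:,:2].astype(np.float32)*1000)
                c=proj(d,p.mean(0))
                print(name,st[i,4],"px",c.round(0),"mean",(p.mean(0)*1000).round(1),"zmed",(np.median(p[:,2])*1000).round(1),"rect",np.round(r[0],1),np.round(r[1],1),round(r[2],1))
    z=W[...,2]; x=W[...,0]; y=W[...,1]
    reg=(x>.3)&(x<.75)&(y>-.3)&(y<.35)
    white=(hsv[...,1]<40)&(hsv[...,2]>150)
    rect(white&reg&(z<.02)&(z>0),"white")
    H=hsv[...,0]
    rect((hsv[...,1]>120)&(H>22)&(H<33)&reg&(z>.05),"yellow")
    rect((hsv[...,1]>120)&(H>100)&(H<130)&reg,"blue",15)
    rect(((H<6)|(H>174))&(hsv[...,1]>150)&reg,"red",15)
    rect(reg&(z>.03)&(z<.06)&(y>0.05)&(y<.25),"divider",15)
    rect(reg&(z>.055)&(z<.13)&(y<0.0)&(y>-.17),"rackhi",15)
E
```

```text
top table z 0.0006373320284790963
white 2313 px [264. 182.] mean [543.6 144.9   8.2] zmed 8.2 rect [544.4 145.4] [118.8 169.7] 75.1
yellow 691 px [384. 216.] mean [ 438.8 -183.6   87. ] zmed 83.1 rect [ 417.  -123.7] [ 67.6 271. ] 19.9
blue 105 px [372. 139.] mean [ 642.9 -150.6  107.4] zmed 78.9 rect [500.6 -78.1] [ 51.7 351.3] 62.5
red 105 px [255. 213.] mean [457.5 169.4   8.9] zmed 8.8 rect [457.6 169.3] [117.2   8.2] 74.7
red 46 px [211. 261.] mean [323.  290.3   8.7] zmed 8.8 rect [322.2 290.2] [ 9.2 42. ] 77.9
red 34 px [388. 262.] mean [ 317.9 -202.3    8.8] zmed 8.6 rect [ 317.  -202.2] [ 6.4 37.3] 64.5
divider 128 px [262. 182.] mean [539.1 145.7  46.6] zmed 47.6 rect [539.9 146.3] [69.5 12.5] 75.1
rackhi 1083 px [365. 181.] mean [ 536.8 -134.    73.1] zmed 75.1 rect [ 541.1 -134.3] [247.3  72.2] 0.3
scene table z -0.0016839732335103405
white 853 px [355. 196.] mean [549.8 137.7   5.9] zmed 5.9 rect [542.8 146. ] [126.  173.3] 75.5
yellow 416 px [271. 223.] mean [ 439.1 -188.4   81.1] zmed 81.0 rect [ 438.7 -184.4] [ 36.2 146.9] 3.7
blue 119 px [345. 241.] mean [ 650.1 -152.3   78. ] zmed 76.6 rect [ 647.9 -144.8] [71.3 38.8] 88.0
red 24 px [334. 184.] mean [453.2 170.2   4.9] zmed 6.3 rect [450.6 172. ] [106.9  15.8] 74.5
red 16 px [236. 231.] mean [ 314.5 -200.8    7.3] zmed 7.3 rect [ 314.5 -200.7] [ 5.1 33.2] 61.3
divider 101 px [354. 186.] mean [541.2 141.4  41. ] zmed 43.0 rect [539.9 144.7] [69.2 14.7] 76.7
rackhi 1001 px [313. 225.] mean [ 540.3 -129.5   69.4] zmed 68.3 rect [ 542.8 -133.5] [ 72.6 252.2] 89.9
```

Run:
```python
import cv2
a=cv2.imread("pics/top0.png"); cv2.imwrite("pics/topc.png",cv2.resize(a[110:240,200:440],None,fx=3.3,fy=3.3,interpolation=cv2.INTER_CUBIC))
a=cv2.imread("pics/scene0.png"); cv2.imwrite("pics/scc.png",cv2.resize(a[160:300,230:430],None,fx=4,fy=4,interpolation=cv2.INTER_CUBIC))
```

```text
(no output)
```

View pics/topc.png

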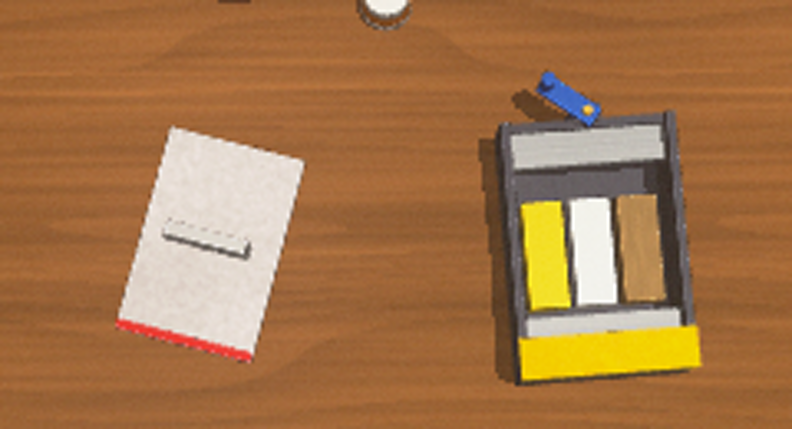

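View pics/scc.png

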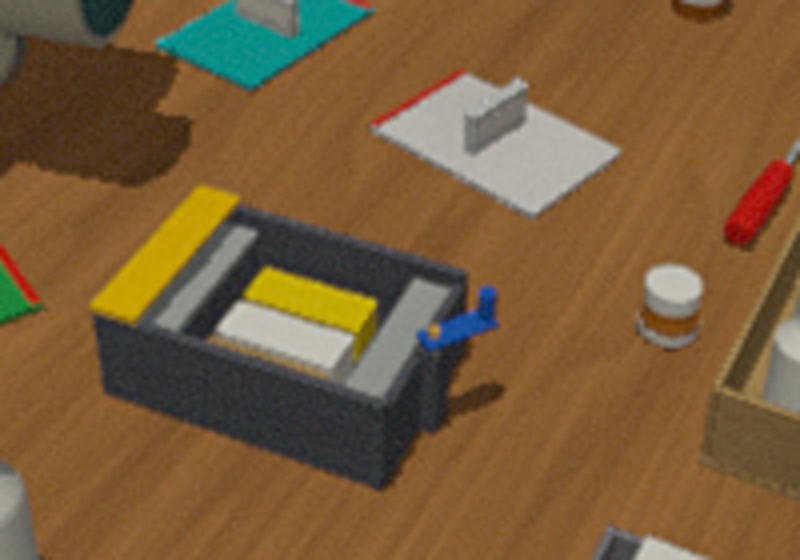

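Run:
```python
from h import *
d=dict(np.load("pics/top0.npz")); 
d2=dict(np.load("pics/scene0.npz"))
for n,d in (("top",d),("scene",d2)):
    W=cloud(d); hsv=cv2.cvtColor(d["image"],cv2.COLOR_RGB2HSV);H=hsv[...,0]
    x,y,z=W[...,0],W[...,1],W[...,2]
    reg=(x>.38)&(x<.7)&(y>-.3)&(y<-.03)
    m=reg&(hsv[...,1]>120)&(H>22)&(H<33)&(z>.074)&(z<.09)&(x<.47)
    r=cv2.minAreaRect(W[m][:,:2].astype(np.float32)*1000); print("lip",m.sum(),r,W[m].mean(0)*1000)
    print(cv2.boxPoints(r).round(1).tolist())
    m=reg&(hsv[...,1]<40)&(hsv[...,2]>120)&(z>.052)&(z<.07)
    k,l,st,_=cv2.connectedComponentsWithStats(m.astype(np.uint8))
    for i in range(1,k):
        if st[i,4]>30:
            p=W[l==i]; r=cv2.minAreaRect(p[:,:2].astype(np.float32)*1000); print("ledge",st[i,4],r,np.median(p[:,2])*1000)
            print(cv2.boxPoints(r).round(1).tolist())
    m=reg&(z>.06)&(z<.09)&(hsv[...,2]<110)&(hsv[...,1]<120)&((H<100)|(H>130)|(hsv[...,1]<80))
    r=cv2.minAreaRect(W[m][:,:2].astype(np.float32)*1000); print("dark",m.sum(),r,np.median(W[m][:,2])); print(cv2.boxPoints(r).round(1).tolist())
    m=reg&(hsv[...,1]>120)&(H>100)&(H<130)&(z>.06)
    p=W[m]; print("blue",len(p)); 
    a=p[(p[:,2]<.088)]; r=cv2.minAreaRect(a[:,:2].astype(np.float32)*1000); print(r,np.median(a[:,2]),cv2.boxPoints(r).round(1).tolist())
    a=p[(p[:,2]>.09)&(p[:,2]<.12)]; print("tab",len(a),a.mean(0)*1000,a.max(0)*1000)
```

```text
lip 679 ((439.14410400390625, -183.80685424804688), (34.1683464050293, 144.64317321777344), 4.036177158355713) [ 439.00067209 -184.01789387   83.0435404 ]
[[417.0, -112.9000015258789], [427.20001220703125, -257.20001220703125], [461.29998779296875, -254.6999969482422], [451.1000061035156, -110.5]]
ledge 476 ((612.3118896484375, -170.8682098388672), (30.051219940185547, 124.6537094116211), 3.979316473007202) 62.24372315921686
[[593.0, -109.69999694824219], [601.5999755859375, -234.10000610351562], [631.5999755859375, -232.0], [623.0, -107.5999984741211]]
ledge 243 ((466.02008056640625, -182.06298828125), (14.755791664123535, 122.88390350341797), 3.9801321029663086) 62.14985009634316
[[454.3999938964844, -121.30000305175781], [462.8999938964844, -243.89999389648438], [477.6000061035156, -242.8000030517578], [469.1000061035156, -120.30000305175781]]
dark 536 ((545.0076904296875, -175.89974975585938), (239.25462341308594, 144.92652893066406), 3.976475954055786) 0.07445079320464043
[[420.6000061035156, -111.9000015258789], [430.70001220703125, -256.5], [669.4000244140625, -239.89999389648
[... 1262 characters left out ...]
38], [618.7999877929688, -104.30000305175781]]
dark 967 ((546.9390258789062, -176.93185424804688), (249.092529296875, 149.04881286621094), 4.19162654876709) 0.06932762265340152
[[417.29998779296875, -111.69999694824219], [428.20001220703125, -260.3999938964844], [676.5999755859375, -242.1999969482422], [665.7000122070312, -93.5]]
blue 114
((642.2662353515625, -153.57688903808594), (49.83122253417969, 31.470645904541016), 60.228755950927734) 0.0761987034456463 [[616.2000122070312, -167.39999389648438], [643.5999755859375, -183.0], [668.2999877929688, -139.8000030517578], [641.0, -124.0999984741211]]
tab 16 [ 661.03371199 -139.15601164   96.35822719] [ 665.94843505 -131.70540071   99.09504173]
```

```bash
cat >> h.py <<'E'
from scipy.spatial.transform import Rotation as Ro, Slerp
def tool_R(yaw,tilt=0):
    """yaw of shelf x (rad, world); tilt>0: red (-x) end down. tool x=shelf y, y=shelf x, z=-shelf z"""
    S=Ro.from_euler('z',yaw)*Ro.from_euler('y',-tilt)
    M=S.as_matrix(); return Ro.from_matrix(np.stack([M[:,1],M[:,0],-M[:,2]],1))
def cur():
    from rig import manip
    s=manip.get_state(); q=s["ee_rot"]; return s,s["position"],Ro.from_quat([q[1],q[2],q[3],q[0]])
def plan(p,R,n,jaw,pause=0):
    s,p0,R0=cur(); p=np.asarray(p)
    sl=Slerp([0,1],Ro.concatenate([R0,R]))
    out=[]
    for i in range(n):
        Ra,Rb=sl(i/n),sl((i+1)/n)
        out.append([jaw,*Ra.inv().apply((p-p0)/n).round(4),*(Ra.inv()*Rb).as_rotvec().round(4)])
    print("dist/row mm",np.linalg.norm(p-p0)/n*1000,"deg/row",np.degrees((R0.inv()*R).magnitude())/n)
    for o in out: print(",".join(f"{v:g}" for v in o)+",")
RACK=np.array([.528,-.1772,0]); RY=np.radians(4.0)
def rk(x,y,z): c,s=np.cos(RY),np.sin(RY); return RACK+np.array([c*x-s*y,s*x+c*y,z])
SY=np.radians(-15.0); SH=np.array([.540,.1464,.028])
E
python3 - <<'E'
from h import *
plan([.38,-.25,.26],tool_R(np.radians(-42)),8,.07)
E
```

```text
dist/row mm 45.86321664172139 deg/row 3.781227952344236
0.07,0.0357,-0.0276,-0.0082,-0.0002,-0.0001,-0.066,
0.07,0.0375,-0.0252,-0.0082,-0.0002,-0.0001,-0.066,
0.07,0.039,-0.0226,-0.0082,-0.0002,-0.0001,-0.066,
0.07,0.0404,-0.02,-0.0082,-0.0002,-0.0001,-0.066,
0.07,0.0417,-0.0173,-0.0082,-0.0002,-0.0001,-0.066,
0.07,0.0427,-0.0145,-0.0082,-0.0002,-0.0001,-0.066,
0.07,0.0436,-0.0117,-0.0082,-0.0002,-0.0001,-0.066,
0.07,0.0443,-0.0088,-0.0082,-0.0002,-0.0001,-0.066,
```

Emit:
apply_moves:
  moves: [0.07, 0.031, -0.024, -0.008, 0, 0, -0.066, 0.07, 0.033, -0.022, -0.008, 0, 0, -0.066, 0.07, 0.034, -0.02, -0.008, 0, 0, -0.066, 0.07, 0.035, -0.017, -0.008, 0, 0, -0.066, 0.07, 0.036, -0.015, -0.008, 0, 0, -0.066, 0.07, 0.037, -0.013, -0.008, 0, 0, -0.066, 0.07, 0.038, -0.01, -0.008, 0, 0, -0.066, 0.07, 0.038, -0.008, -0.008, 0, 0, -0.066]
  newtons: 60

```text
clock: 0.82
position: [0.3518, -0.2832, 0.2544]
ee_rot: [-0.004, 0.912, 0.411, -0.001]
contact_force: [1.5, 0.3, -0.1]
width: 0.0697
```

Run:
```python
from h import *
plan([.48,-.02,.24],tool_R(np.radians(-25)),8,.07)
```

```text
dist/row mm 36.6406241067265 deg/row 2.0556401375537106
0.07,0.0353,-0.0097,0.0019,-0.001,-0.0004,-0.0359,
0.07,0.0356,-0.0085,0.0019,-0.001,-0.0004,-0.0359,
0.07,0.0359,-0.0072,0.0019,-0.001,-0.0004,-0.0359,
0.07,0.0361,-0.0059,0.0019,-0.001,-0.0004,-0.0359,
0.07,0.0363,-0.0046,0.0019,-0.001,-0.0004,-0.0359,
0.07,0.0364,-0.0033,0.0018,-0.001,-0.0004,-0.0359,
0.07,0.0365,-0.002,0.0018,-0.001,-0.0004,-0.0359,
0.07,0.0366,-0.0007,0.0018,-0.001,-0.0004,-0.0359,
```

Emit:
apply_moves:
  moves: [0.06, 0.037, -0.01, 0.002, -0.001, 0, -0.037, 0.06, 0.037, -0.009, 0.002, -0.001, 0, -0.037, 0.06, 0.037, -0.008, 0.002, -0.001, 0, -0.037, 0.06, 0.038, -0.006, 0.002, -0.001, 0, -0.037, 0.06, 0.038, -0.005, 0.002, -0.001, 0, -0.037, 0.06, 0.038, -0.003, 0.002, -0.001, 0, -0.037, 0.06, 0.038, -0.002, 0.002, -0.001, 0, -0.037, 0.06, 0.038, -0.001, 0.002, -0.001, 0, -0.037]

```text
clock: 1.48
position: [0.4872, 0.0069, 0.241]
ee_rot: [0.003, 0.837, 0.548, 0.003]
contact_force: [0.6, 0.7, 0.0]
width: 0.0599
```

Run:
```python
from h import *
plan([.540,.1464,.12],tool_R(SY),7,.06)
```

```text
dist/row mm 27.43729722760551 deg/row 1.2266476447148265
0.06,0.0213,-0.0012,0.0173,0.0012,-0.0001,-0.0214,
0.06,0.0213,-0.0007,0.0173,0.0012,-0.0001,-0.0214,
0.06,0.0213,-0.0003,0.0173,0.0012,-0.0001,-0.0214,
0.06,0.0213,0.0002,0.0173,0.0012,-0.0001,-0.0214,
0.06,0.0213,0.0007,0.0173,0.0012,-0.0001,-0.0214,
0.06,0.0213,0.0012,0.0173,0.0012,-0.0001,-0.0214,
0.06,0.0212,0.0017,0.0173,0.0012,-0.0001,-0.0214,
```

Emit:
apply_moves:
  moves: [0.06, 0.021, -0.001, 0.017, 0.001, 0, -0.021, 0.06, 0.021, -0.001, 0.017, 0.001, 0, -0.021, 0.06, 0.021, 0, 0.017, 0.001, 0, -0.021, 0.06, 0.021, 0, 0.017, 0.001, 0, -0.021, 0.06, 0.021, 0.001, 0.017, 0.001, 0, -0.021, 0.06, 0.021, 0.001, 0.017, 0.001, 0, -0.021, 0.06, 0.021, 0.002, 0.017, 0.001, 0, -0.021, 0.06, 0, 0, 0, 0, 0, 0]

```text
clock: 2.15
position: [0.5431, 0.1607, 0.1164]
ee_rot: [0.0, 0.788, 0.615, 0.003]
contact_force: [0.2, -0.4, -0.5]
width: 0.0601
```

Run:
```python
from h import *
from rig import imaging
d=imaging.get_image("wrist"); cv2.imwrite("pics/w1.png",d["image"][:,:,::-1]); np.savez("pics/w1.npz",**d)
W=cloud(d); z=W[...,2]
hsv=cv2.cvtColor(d["image"],cv2.COLOR_RGB2HSV)
m=(z>.044)&(z<.052)&(np.abs(W[...,0]-.54)<.05)&(np.abs(W[...,1]-.146)<.06)
k,l,st,_=cv2.connectedComponentsWithStats(m.astype(np.uint8))
for i in range(1,k):
    if st[i,4]>100:
        p=W[l==i]; print(st[i],cv2.minAreaRect(p[:,:2].astype(np.float32)*1000),np.median(p[:,2]))
m=(z>.004)&(z<.013)&(np.abs(W[...,0]-.54)<.13)&(np.abs(W[...,1]-.146)<.12)
print(m.sum(),cv2.minAreaRect(W[m][:,:2].astype(np.float32)*1000),np.median(W[m][:,2]))
print(cur()[0])
plan([.540,.1464,.0135],tool_R(SY),6,.06)
```

```text
[313 178  14  74 988] ((538.6683959960938, 147.46920776367188), (69.96943664550781, 11.82700252532959), 75.57500457763672) 0.04732549420770993
17986 ((538.6064453125, 147.12197875976562), (120.63975524902344, 180.25265502929688), 75.13729095458984) 0.007360492268037633
{'clock': 2.2, 'qpos': array([1.61978657e-01, 3.12725515e-01, 1.65196869e+00, 3.83512841e-04,
       1.17188501e+00, 4.07584058e-01]), 'qd': array([-0.03379902, -0.03901969, -0.015672  , -0.02611366,  0.02850532,
       -0.00543689]), 'effort': array([ 6.45043608e-01, -4.11743975e+01, -2.28642958e+01,  1.44335479e-01,
       -2.62878388e-01,  2.82667077e-02]), 'position': array([0.54284691, 0.15917086, 0.11757489]), 'ee_rot': array([0.00104796, 0.7884413 , 0.61510486, 0.00228401]), 'contact_force': array([ 0.38855922, -0.45711562, -1.00210946]), 'moment': array([-0.00289332,  0.00998229,  0.01537583]), 'width': 0.05990591073417251}
dist/row mm 17.482357893025473 deg/row 0.1605674970074397
0.06,-0.0022,-0,0.0173,0.0007,-0.0004,0.0027,
0.06,-0.0022,-0,0.0173,0.0007,-0.0004,0.0027,
0.06,-0.0022,0,0.0173,0.0007,-0.0004,0.0027,
0.06,-0.0022,0,0.0173,0.0007,-0.0004,0.0027,
0.06,-0.0022,0.0001,0.0173,0.0007,-0.0004,0.0027,
0.06,-0.0022,0.0001,0.0173,0.0007,-0.0004,0.0027,
```

View pics/w1.png

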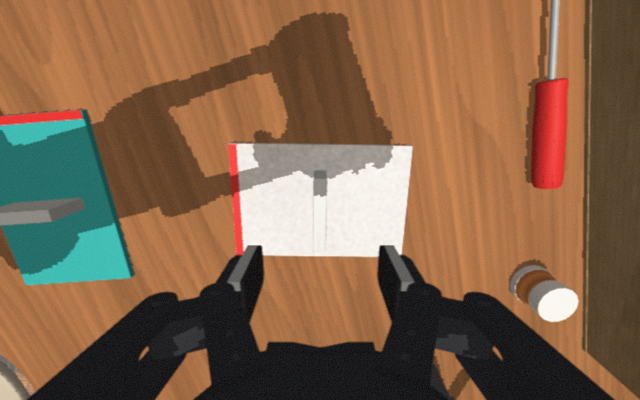

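The wrist view shows the divider at (319,210), midway between the fingers, with the red edge at (238,200). All estimates agree within 1.5 mm, so I'll go down and grip.

Emit:
apply_moves:
  moves: [0.06, -0.002, 0, 0.018, 0, 0, 0.003, 0.06, -0.002, 0, 0.018, 0, 0, 0.003, 0.06, -0.002, 0, 0.018, 0, 0, 0.003, 0.06, -0.002, 0, 0.018, 0, 0, 0.003, 0.06, -0.002, 0, 0.016, 0, 0, 0.003, 0.06, -0.001, 0, 0.012, 0, 0, 0, 0.06, 0, 0, 0.002, 0, 0, 0, 0.06, 0, 0, 0, 0, 0, 0]

```text
clock: 2.87
position: [0.5434, 0.1425, 0.0182]
ee_rot: [0.005, 0.794, 0.608, 0.005]
contact_force: [0.0, -1.1, -0.6]
width: 0.0598
```

Run:
```python
from h import *
plan([.539,.147,.0135],tool_R(np.radians(-14.9)),2,.06)
s=cur()[0]; print(s["position"],s["contact_force"],s["clock"])
```

```text
dist/row mm 3.941178310179826 deg/row 0.4074549355271547
0.06,0.0016,-0.0027,0.0023,0.0067,-0.0007,-0.0021,
0.06,0.0016,-0.0027,0.0024,0.0067,-0.0007,-0.0021,
[0.54341778 0.14251959 0.0182477 ] [ 0.04877144 -1.09827595 -0.61781328] 2.8667
```

Emit:
apply_moves:
  moves: [0.06, 0.002, -0.003, 0.0025, 0.007, 0, -0.002, 0.06, 0.002, -0.003, 0.0025, 0.007, 0, -0.002, 0.06, 0, 0, 0, 0, 0, 0, 0.0, 0, 0, 0, 0, 0, 0, 0.0, 0, 0, 0, 0, 0, 0, 0.0, 0, 0, 0, 0, 0, 0, 0.0, 0, 0, 0, 0, 0, 0, 0.0, 0, 0, 0, 0, 0, 0]
  newtons: 70

```text
clock: 3.53
position: [0.5418, 0.1483, 0.0181]
ee_rot: [0.001, 0.793, 0.609, 0.004]
contact_force: [-0.3, 0.3, 0.4]
width: 0.0007
```

Run:
```python
from h import *
plan([.539,.147,.0135],tool_R(np.radians(-14.9)),2,.06)
s=cur()[0]; print(s["position"],s["contact_force"],s["clock"],s["width"])
```

```text
dist/row mm 2.7832525521048574 deg/row 0.22716429003557953
0.06,-0.001,-0.0012,0.0023,0.0033,-0.0022,-0.0002,
0.06,-0.001,-0.0012,0.0023,0.0033,-0.0022,-0.0002,
[0.54182714 0.14827353 0.01812292] [-0.33221451  0.30023563  0.43070393] 3.5333 0.0007087196929227189
```

Run:
```python
from h import *
from rig import imaging
for n in ("wrist","scene","top"):
    d=imaging.get_image(n); cv2.imwrite(f"pics/{n}2.png",d["image"][:,:,::-1]); np.savez(f"pics/{n}2.npz",**d)
    if n!="wrist":
        c=proj(d,np.array([.54,.147,.05])).astype(int); a=d["image"][max(c[1]-75,0):c[1]+75,c[0]-100:c[0]+100,::-1]
        cv2.imwrite(f"pics/{n}2c.png",cv2.resize(a,None,fx=4,fy=4,interpolation=cv2.INTER_CUBIC))
print(cur()[0]["width"])
```

```text
0.00013839367251478442
```

View pics/wrist2.png

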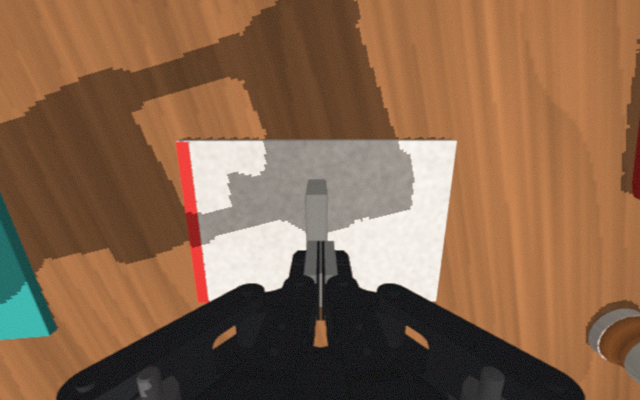

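View pics/scene2c.png

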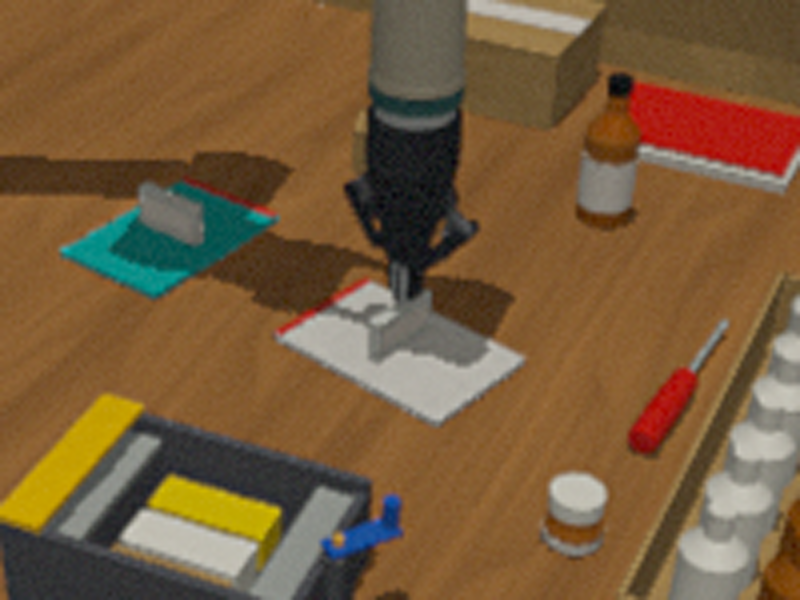

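Run:
```python
from h import *
for n in ("scene","wrist","top"):
    d=dict(np.load(f"pics/{n}2.npz")); W=cloud(d); 
    print(n,"TCP px",proj(d,np.array([.5418,.1483,.0181])),"grasp px",proj(d,np.array([.5418,.1483,.0368])), "divider ends", proj(d,np.array([[.539+.0091,.147+.0338,.048],[.539-.0091,.147-.0338,.048]])).round(0).tolist())
    m=(np.abs(W[...,0]-.54)<.06)&(np.abs(W[...,1]-.147)<.08)&(W[...,2]>.03)&(W[...,2]<.09)
    p=W[m]
    v,u=np.nonzero(m)
    for lo in np.arange(.03,.09,.006):
        q=(p[:,2]>=lo)&(p[:,2]<lo+.006)
        if q.sum()>3: print(round(lo,3),q.sum(),p[q].min(0).round(3),p[q].max(0).round(3),u[q].min(),u[q].max(),v[q].min(),v[q].max())
```

```text
scene TCP px [354.21586121 191.01232746] grasp px [354.504314   186.46841778] divider ends [[360.0, 180.0], [347.0, 188.0]]
0.03 22 [0.527 0.11  0.03 ] [0.554 0.178 0.036] 346 361 184 193
0.036 22 [0.526 0.112 0.037] [0.553 0.177 0.042] 346 361 182 191
0.042 41 [0.526 0.11  0.042] [0.553 0.177 0.048] 346 360 181 190
0.054 6 [0.539 0.139 0.055] [0.549 0.143 0.06 ] 353 356 182 183
0.06 12 [0.529 0.136 0.06 ] [0.558 0.147 0.066] 351 359 179 182
0.066 17 [0.527 0.137 0.066] [0.557 0.149 0.071] 351 359 177 181
0.072 13 [0.528 0.137 0.072] [0.557 0.147 0.078] 351 359 176 179
0.078 15 [0.527 0.135 0.079] [0.556 0.148 0.084] 351 359 174 178
0.084 10 [0.534 0.136 0.084] [0.553 0.144 0.09 ] 352 358 174 176
wrist TCP px [321.26371065 231.3833833 ] grasp px [321.59405091 243.42352226] divider ends [[318.0, 195.0], [318.0, 308.0]]
0.03 54 [0.542 0.18  0.03 ] [0.553 0.183 0.036] 306 326 187 190
0.036 54 [0.542 0.179 0.036] [0.553 0.183 0.042] 306 327 189 192
0.042 1006 [0.532 0.114 0.042] [0.553 0.183 0.048] 306 327 192 306
0.048 121 [0.535 0.123 0.048] [0.551 0.182 0.049] 306 327 195 293
0.054 97 [0.538 0.141 0.055] [0.55  0.161 0.06 ] 308 334 241 276
0.06 263 [0.53  0.138 0.06 ] [0.556 0.162 0.066] 293 348 242 281
0.066 310 [0.529 0.152 0.066] [0.556 0.162 0.072] 292 349 246 261
0.072 340 [0.529 0.152 0.072] [0.556 0.162 0.078] 291 350 252 268
0.078 404 [0.529 0.152 0.078] [0.556 0.162 0.084] 289 352 258 274
0.084 261 [0.53  0.138 0.084] [0.556 0.162 0.09 ] 289 352 264 320
top TCP px [262.33785175 182.28645469] grasp px [261.6108394  181.34959754] divider ends [[249.0, 179.0], [274.0, 185.0]]
0.042 7 [0.527 0.113 0.045] [0.536 0.116 0.047] 273 274 183 186
```

View pics/top2c.png

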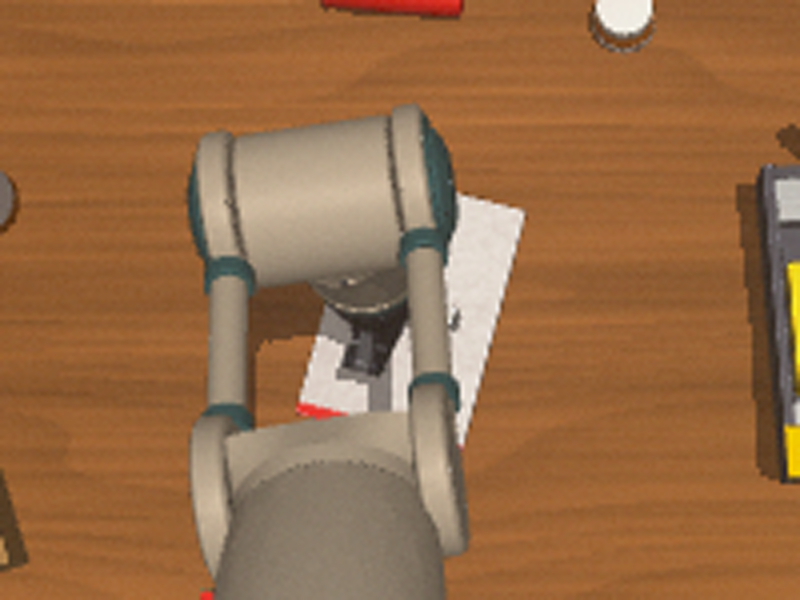

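The wrist and scene depth both put the closed fingertips at z≈54 mm, above the 48 mm divider top. The reported TCP is at 18 mm, so it sits about 36 mm beyond the real tips. I'll trust the cameras, open, go 40 mm deeper while watching the force, and re-check.

Emit:
apply_moves:
  moves: [0.05, 0, -0.002, 0, 0.003, -0.002, 0, 0.05, 0, -0.001, 0, 0.003, -0.002, 0, 0.05, 0, 0, 0, 0, 0, 0, 0.05, 0, 0, 0, 0, 0, 0, 0.05, 0, 0, 0.008, 0, 0, 0, 0.05, 0, 0, 0.01, 0, 0, 0, 0.05, 0, 0, 0.01, 0, 0, 0, 0.05, 0, 0, 0, 0, 0, 0]

```text
clock: 4.35
position: [0.5384, 0.1491, -0.0128]
ee_rot: [-0.0, 0.793, 0.609, -0.0]
contact_force: [-0.1, 0.3, -0.0]
width: 0.05
```

Run:
```python
from h import *
from rig import imaging
plan([.539,.147,-.023],tool_R(np.radians(-14.9)),2,.05)
for n in ("scene","wrist"):
    d=imaging.get_image(n); cv2.imwrite(f"pics/{n}3.png",d["image"][:,:,::-1])
    W=cloud(d);p=W[(np.abs(W[...,0]-.54)<.07)&(np.abs(W[...,1]-.147)<.02)&(W[...,2]>.012)&(W[...,2]<.09)]
    for lo in np.arange(.012,.08,.006):
        q=(p[:,2]>=lo)&(p[:,2]<lo+.006)
        if q.sum()>3: print(round(lo,3),q.sum(),p[q].min(0).round(3),p[q].max(0).round(3))
```

```text
dist/row mm 5.224346597923836 deg/row 0.01689280505176297
0.05,-0.0009,0.0006,0.0051,-0.0001,-0,-0.0003,
0.05,-0.0009,0.0006,0.0051,-0.0001,-0,-0.0003,
0.012 8 [0.542 0.129 0.012] [0.548 0.157 0.018]
0.018 9 [0.541 0.129 0.018] [0.548 0.158 0.024]
0.024 15 [0.507 0.13  0.025] [0.572 0.158 0.03 ]
0.03 23 [0.507 0.129 0.03 ] [0.577 0.165 0.035]
0.036 32 [0.499 0.129 0.036] [0.578 0.166 0.042]
0.042 47 [0.505 0.128 0.042] [0.578 0.167 0.048]
0.048 22 [0.51  0.13  0.048] [0.578 0.165 0.054]
0.054 14 [0.504 0.132 0.054] [0.575 0.158 0.059]
0.06 16 [0.505 0.132 0.06 ] [0.577 0.164 0.065]
0.066 20 [0.483 0.127 0.067] [0.577 0.163 0.072]
0.072 32 [0.486 0.127 0.072] [0.597 0.167 0.078]
0.078 37 [0.479 0.127 0.078] [0.597 0.166 0.084]
0.024 70 [0.511 0.135 0.026] [0.57  0.166 0.03 ]
0.03 267 [0.503 0.133 0.03 ] [0.576 0.167 0.036]
0.036 381 [0.503 0.133 0.036] [0.577 0.167 0.042]
0.042 2223 [0.503 0.127 0.042] [0.577 0.167 0.048]
0.048 716 [0.503 0.127 0.048] [0.577 0.167 0.054]
0.054 505 [0.502 0.133 0.054] [0.577 0.167 0.06 ]
0.06 759 [0.511 0.133 0.06 ] [0.575 0.167 0.066]
0.066 354 [0.5   0.144 0.066] [0.592 0.167 0.072]
0.072 877 [0.492 0.127 0.072] [0.597 0.167 0.078]
0.078 4433 [0.479 0.127 0.078] [0.598 0.167 0.084]
```

View pics/wrist3.png

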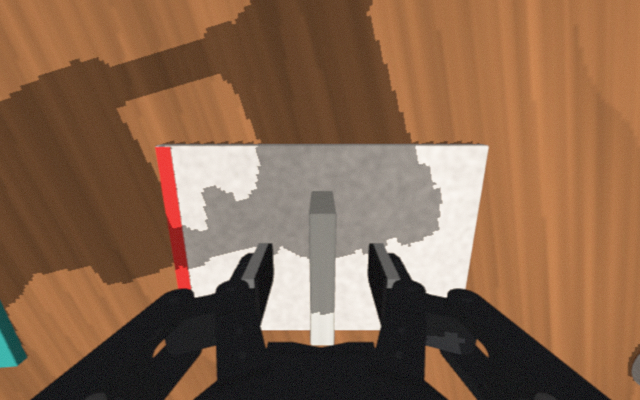

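The divider at (322,265) is now centred between the open fingers, with the tips at z≈25 mm. I'll go 9 mm deeper and close.

Emit:
apply_moves:
  moves: [0.05, -0.001, 0.001, 0.0055, 0, 0, 0, 0.05, -0.001, 0, 0.005, 0, 0, 0, 0.0, 0, 0, 0, 0, 0, 0, 0.0, 0, 0, 0, 0, 0, 0, 0.0, 0, 0, 0, 0, 0, 0, 0.0, 0, 0, 0, 0, 0, 0, 0.0, 0, 0, 0, 0, 0, 0, 0.0, 0, 0, 0, 0, 0, 0]
  newtons: 80

```text
clock: 5.12
position: [0.5405, 0.1468, -0.0227]
ee_rot: [0.0, 0.793, 0.609, 0.001]
contact_force: [-0.2, -1.1, -0.8]
width: 0.0112
```

Run:
```python
from h import *
s,p,R=cur(); print(s["width"],p,s["contact_force"],s["moment"])
S=tool_R(np.radians(-14.9))
print("tool vs shelf",np.degrees((S.inv()*R).as_rotvec()), R.inv().apply(np.array([.539,.147,.028])-p))
plan([.50,.10,.18],tool_R(np.radians(-10)),8,0)
```

```text
0.011220308409518211 [ 0.54047107  0.14684469 -0.02269213] [-0.24413295 -1.09562928 -0.77068784] [-0.00412851  0.10927671 -0.02415237]
tool vs shelf [-0.12217295  0.07128233  0.04650403] [-0.00016625 -0.00135329 -0.05069537]
dist/row mm 26.491871129276362 deg/row 0.6185655957335388
0,-0.0069,-0.0033,-0.0254,0.0003,-0.0001,-0.0108,
0,-0.0069,-0.0034,-0.0254,0.0003,-0.0001,-0.0108,
0,-0.0069,-0.0035,-0.0253,0.0003,-0.0001,-0.0108,
0,-0.0068,-0.0036,-0.0253,0.0003,-0.0001,-0.0108,
0,-0.0068,-0.0036,-0.0253,0.0003,-0.0001,-0.0108,
0,-0.0068,-0.0037,-0.0253,0.0003,-0.0001,-0.0108,
0,-0.0067,-0.0038,-0.0253,0.0003,-0.0001,-0.0108,
0,-0.0067,-0.0039,-0.0253,0.0003,-0.0001,-0.0108,
```

Emit:
apply_moves:
  moves: [0, 0, 0, -0.01, 0, 0, 0, 0, 0, 0, -0.018, 0, 0, 0, 0, 0, 0, -0.025, 0, 0, -0.01, 0, -0.007, -0.004, -0.025, 0, 0, -0.01, 0, -0.01, -0.005, -0.025, 0, 0, -0.01, 0, -0.012, -0.006, -0.025, 0, 0, -0.01, 0, -0.012, -0.006, -0.025, 0, 0, -0.01, 0, -0.012, -0.006, -0.025, 0, 0, -0.01]

```text
clock: 5.78
position: [0.4944, 0.1007, 0.1573]
ee_rot: [-0.005, 0.773, 0.635, -0.007]
contact_force: [1.6, -0.2, -4.1]
width: 0.0111
```

Run:
```python
from h import *
from rig import imaging
s,p,R=cur(); print(s["width"],p,s["contact_force"],s["moment"])
d=imaging.get_image("wrist"); cv2.imwrite(f"pics/wrist4.png",d["image"][:,:,::-1]); np.savez("pics/w4.npz",**d)
```

```text
0.011082289331090586 [0.49442146 0.10065389 0.15727772] [ 1.56935697 -0.18624158 -4.09937184] [ 0.03226192 -0.03078319 -0.0286712 ]
```

View pics/wrist4.png

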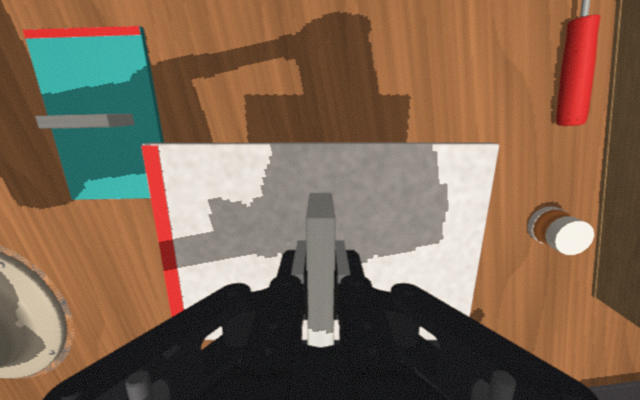

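```bash
cat >> h.py <<'E'
def shelfpose(d,p,R,verbose=True):
    """shelf top points in tool frame from wrist image -> normal, offset, edges"""
    W=cloud(d); T=R.inv().apply((W-p).reshape(-1,3)).reshape(W.shape)
    ok=(d["range_z"]>0)&(np.abs(T[...,2]+.0307)<.012)&(np.abs(T[...,0])<.09)&(np.abs(T[...,1])<.12)
    q=T[ok]
    for _ in range(4):
        A=np.c_[q[:,:2],np.ones(len(q))]; c,*_=np.linalg.lstsq(A,q[:,2],rcond=None); q=q[np.abs(A@c-q[:,2])<.0025]
    r=cv2.minAreaRect(q[:,:2].astype(np.float32)*1000)
    print("plane slopes deg (x,y)",np.degrees(c[:2]).round(2),"z at 0",c[2].round(4),"rect",r,cv2.boxPoints(r).round(1).tolist(),len(q))
    return c
E
python3 - <<'E'
from h import *
s,p,R=cur()
d=dict(np.load("pics/w4.npz")); shelfpose(d,p,R)
E
```

```text
plane slopes deg (x,y) [0.08 0.44] z at 0 -0.0248 rect ((1.8294563293457031, -1.7832489013671875), (180.68667602539062, 120.29109191894531), 89.99921417236328) [[-58.29999923706055, -92.0999984741211], [62.0, -92.0999984741211], [62.0, 88.5999984741211], [-58.29999923706055, 88.5999984741211]] 44757
```

Run:
```python
from h import *
from rig import imaging
s,p,R=cur(); print(p,s["qd"].round(3))
d=imaging.get_image("wrist"); shelfpose(d,p,R)
s,p,R=cur(); print(p,s["contact_force"],s["clock"])
plan([.50,-.05,.20],tool_R(np.radians(-3),np.radians(6)),5,0)
```

```text
[0.4955562  0.09874406 0.16260773] [ 0.018  0.028  0.003  0.024 -0.147  0.066]
plane slopes deg (x,y) [0.15 0.04] z at 0 -0.0301 rect ((0.09923171997070312, -0.6701278686523438), (120.47035217285156, 180.36651611328125), 0.0240964163094759) [[-60.20000076293945, 89.5], [-60.099998474121094, -90.9000015258789], [60.400001525878906, -90.80000305175781], [60.29999923706055, 89.5]] 44805
[0.49701372 0.10000846 0.16054771] [ 0.96489124  0.5129824  -3.05147676] 5.8833
dist/row mm 31.027690111556417 deg/row 2.1031419414824426
0,-0.0293,0.0064,-0.0078,-0.0226,0.002,-0.0289,
0,-0.0295,0.0057,-0.0078,-0.0226,0.002,-0.0289,
0,-0.0296,0.005,-0.0077,-0.0226,0.002,-0.0289,
0,-0.0297,0.0044,-0.0077,-0.0226,0.002,-0.0289,
0,-0.0298,0.0037,-0.0076,-0.0226,0.002,-0.0289,
```

```bash
cat >> h.py <<'E'
EO=np.array([0,-.0905,-.0225])
def poseE(x,y,z,deg):
    R=tool_R(RY,np.radians(deg)); return rk(x,y,z)-R.apply(EO),R
def whereE():
    s,p,R=cur(); e=p+R.apply(EO)-RACK; c,sn=np.cos(RY),np.sin(RY)
    M=R.as_matrix(); S=np.stack([M[:,1],M[:,0],-M[:,2]],1)
    f=s["contact_force"]
    fr=np.array([c*f[0]+sn*f[1],-sn*f[0]+c*f[1],f[2]])
    yaw=np.degrees(np.arctan2(S[1,0],S[0,0]))-4; tilt=np.degrees(np.arcsin(S[2,0])); roll=np.degrees(np.arcsin(S[2,1]))
    print("E rack mm",np.round([1000*(c*e[0]+sn*e[1]),1000*(-sn*e[0]+c*e[1]),1000*e[2]],2),"yaw,tilt,roll",np.round([yaw,tilt,roll],2),"F rack",fr.round(1),"M",s["moment"].round(2),"w",round(s["width"],4),"t",s["clock"])
E
python3 - <<'E'
from h import *
whereE()
print(poseE(-45,0,.1e3*.001,10)[0])
p,R=poseE(-.045,0,.115,10); print(p)
plan(p,R,8,0)
E
```

```text
E rack mm [-98.67 302.58 183.78] yaw,tilt,roll [-15.29  -0.46  -0.18] F rack [ 1.   0.4 -3.1] M [ 0.   -0.11 -0.01] w 0.0109 t 5.8833
[-44.2695767   -3.30975172   0.09355699]
[ 0.57591518 -0.17384944  0.10855699]
dist/row mm 36.21261604026511 deg/row 2.315262596636545
0,-0.0316,0.0164,0.0065,-0.0227,0.0032,-0.0333,
0,-0.0322,0.0152,0.0067,-0.0227,0.0032,-0.0333,
0,-0.0327,0.014,0.007,-0.0227,0.0032,-0.0333,
0,-0.0331,0.0127,0.0072,-0.0227,0.0032,-0.0333,
0,-0.0336,0.0115,0.0073,-0.0227,0.0032,-0.0333,
0,-0.0339,0.0102,0.0075,-0.0227,0.0032,-0.0333,
0,-0.0343,0.0089,0.0076,-0.0227,0.0032,-0.0333,
0,-0.0346,0.0075,0.0076,-0.0227,0.0032,-0.0333,
```

Emit:
apply_moves:
  moves: [0, -0.02, 0.01, 0, -0.01, 0, -0.02, 0, -0.024, 0.011, 0.001, -0.02, 0, -0.025, 0, -0.024, 0.01, 0.001, -0.02, 0, -0.025, 0, -0.024, 0.01, 0.002, -0.02, 0, -0.025, 0, -0.024, 0.009, 0.002, -0.02, 0, -0.025, 0, -0.024, 0.009, 0.003, -0.02, 0, -0.025, 0, -0.024, 0.008, 0.003, -0.02, 0, -0.025, 0, -0.02, 0.006, 0.003, -0.02, 0, -0.025]

```text
clock: 6.55
position: [0.5481, -0.09, 0.1428]
ee_rot: [0.052, 0.701, 0.71, 0.047]
contact_force: [0.1, -0.5, -3.7]
width: 0.0109
```

Run:
```python
from h import *
whereE()
p,R=poseE(-.045,0,.105,10); print(p)
plan(p,R,6,0)
```

```text
E rack mm [-66.5   91.01 152.5 ] yaw,tilt,roll [-3.25  7.96 -0.45] F rack [ 0.  -0.5 -3.7] M [0.05 0.11 0.01] w 0.0109 t 6.55
[ 0.57591518 -0.17384944  0.09855699]
dist/row mm 16.464200402961055 deg/row 0.6531792229714001
0,-0.014,0.0034,0.008,-0.006,0.0028,-0.0093,
0,-0.014,0.0032,0.008,-0.006,0.0028,-0.0093,
0,-0.0141,0.003,0.008,-0.006,0.0028,-0.0093,
0,-0.0141,0.0029,0.008,-0.006,0.0028,-0.0093,
0,-0.0142,0.0027,0.0079,-0.006,0.0028,-0.0093,
0,-0.0142,0.0025,0.0079,-0.006,0.0028,-0.0093,
```

Emit:
apply_moves:
  moves: [0, -0.014, 0.0035, 0.008, -0.006, 0.003, -0.009, 0, -0.014, 0.003, 0.008, -0.006, 0.003, -0.009, 0, -0.014, 0.003, 0.008, -0.006, 0.003, -0.009, 0, -0.014, 0.003, 0.008, -0.006, 0.003, -0.009, 0, -0.014, 0.003, 0.008, -0.006, 0.003, -0.009, 0, -0.014, 0.0025, 0.008, -0.006, 0.003, -0.009, 0, 0, 0, 0, 0, 0, 0, 0, 0, 0, 0, 0, 0, 0]

```text
clock: 7.22
position: [0.57, -0.1764, 0.0829]
ee_rot: [0.049, 0.682, 0.727, 0.062]
contact_force: [-0.0, 1.5, -3.8]
width: 0.011
```

Run:
```python
from h import *
from rig import imaging
whereE(); s,p,R=cur()
d=imaging.get_image("wrist"); shelfpose(d,p,R); cv2.imwrite(f"pics/wrist5.png",d["image"][:,:,::-1]); np.savez("pics/w5.npz",**d)
for n in ("scene","top"):
    d=imaging.get_image(n);np.savez(f"pics/{n}5.npz",**d)
    c=proj(d,np.array([.54,-.175,.08])).astype(int); a=d["image"][max(c[1]-75,0):c[1]+75,c[0]-100:c[0]+100,::-1]
    cv2.imwrite(f"pics/{n}5c.png",cv2.resize(a,None,fx=4,fy=4,interpolation=cv2.INTER_CUBIC))
whereE()
```

```text
E rack mm [-50.92  -1.75  90.95] yaw,tilt,roll [-0.42  9.03  0.75] F rack [ 0.1  1.5 -3.8] M [ 0.02  0.18 -0.01] w 0.011 t 7.2167
plane slopes deg (x,y) [0.14 0.05] z at 0 -0.0302 rect ((0.32656097412109375, -0.3653564453125), (120.35883331298828, 180.7036895751953), 0.02995258942246437) [[-59.900001525878906, 90.0], [-59.79999923706055, -90.69999694824219], [60.599998474121094, -90.69999694824219], [60.5, 90.0]] 44750
E rack mm [-50.31  -1.48  92.08] yaw,tilt,roll [-0.31  9.14  0.66] F rack [-1.1 -0.4 -3.7] M [-0.03  0.18 -0.03] w 0.0108 t 7.3667
```

View pics/scene5c.png

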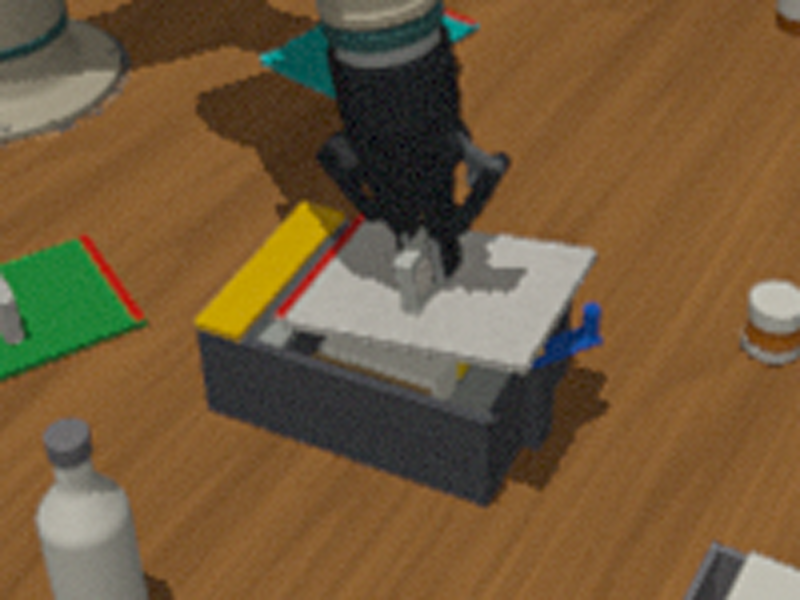

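View pics/wrist5.png

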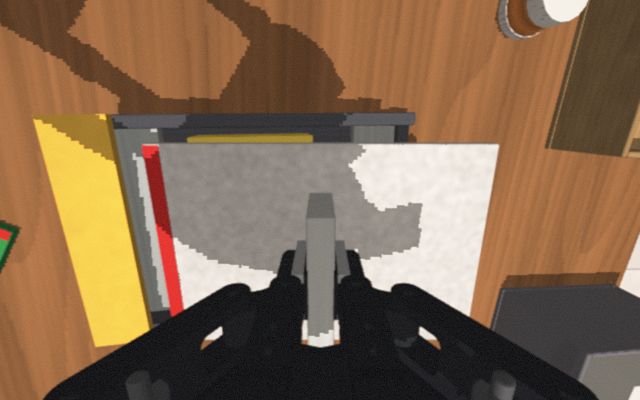

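View pics/top5c.png

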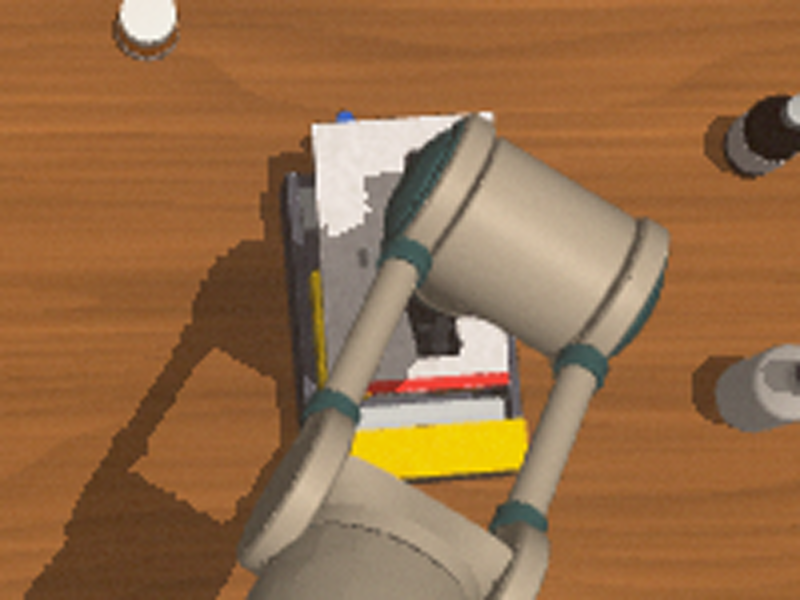

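The scene view shows the tilted shelf over the bay with its red edge beside the lip at about (320,265). In the wrist view the red edge is at (160,230), the lip at (90,230) and the near ledge at (145,230). The wrist camera sees the shelf and rack together, so I'll use it to cross-check where the rack is relative to the shelf.

Run:
```python
from h import *
c,sn=np.cos(RY),np.sin(RY)
def torack(W): e=W-RACK; return np.stack([c*e[...,0]+sn*e[...,1],-sn*e[...,0]+c*e[...,1],e[...,2]],-1)*1000
for n in ("w5","top5"):
    d=dict(np.load(f"pics/{n}.npz")); Q=torack(cloud(d)); hsv=cv2.cvtColor(d["image"],cv2.COLOR_RGB2HSV);H=hsv[...,0]
    ok=d["range_z"]>0
    lip=ok&(hsv[...,1]>120)&(H>20)&(H<34)&(Q[...,2]>72)&(Q[...,2]<92)&(Q[...,0]<-50)&(Q[...,0]>-130)&(abs(Q[...,1])<90)
    p=Q[lip]; r=cv2.minAreaRect(p[:,:2].astype(np.float32)); print(n,"lip z",np.median(p[:,2]).round(1),np.round(r[0],1),np.round(r[1],1),round(r[2],2), cv2.boxPoints(r).round(1).tolist())
    led=ok&(hsv[...,1]<40)&(abs(Q[...,2]-62)<5)&(Q[...,0]<-50)&(Q[...,0]>-80)&(abs(Q[...,1])<70)
    p=Q[led]; print("ledge",len(p),p.mean(0).round(1),np.median(p[:,2]).round(1)) if len(p) else 0
    che=ok&(abs(Q[...,2]-77)<3)&(hsv[...,2]<120)&(Q[...,0]>-60)&(Q[...,0]<100)&(abs(abs(Q[...,1])-68)<8)
    for sgn in(1,-1):
        p=Q[che&(Q[...,1]*sgn>0)]
        if len(p)>20: print("cheek",len(p),np.percentile(p[:,1],[2,50,98]).round(1),np.median(p[:,2]).round(1), np.polyfit(p[:,0],p[:,1],1)[0]*57.3)
    red=ok&((H<6)|(H>174))&(hsv[...,1]>140)&(Q[...,0]>-100)&(Q[...,0]<0)&(abs(Q[...,1])<90)
    p=Q[red]; print("red",len(p),p.mean(0).round(1),np.percentile(p,[2,98],axis=0).round(1).tolist())
    wh=ok&(hsv[...,1]<40)&(Q[...,0]>20)&(Q[...,0]<140)&(Q[...,2]>95)&(abs(Q[...,1])<70)
    p=Q[wh]; A=np.c_[p[:,:2],np.ones(len(p))]; k=np.linalg.lstsq(A,p[:,2],rcond=None)[0]; print("shelf plane tilt deg",np.degrees(np.arctan(k[:2])),"z at x=100",k@[100,0,1])
whereE()
s,p,R=cur(); M=R.as_matrix(); x=torack(p+R.apply([0,0,-.0302])); print("pred plane pt",x)
```

```text
w5 lip z 82.3 [-90.6   0.1] [ 35.9 145.3] 0.15 [[-108.69999694824219, 72.69999694824219], [-108.30000305175781, -72.5999984741211], [-72.4000015258789, -72.5], [-72.80000305175781, 72.80000305175781]]
ledge 4095 [-72.8   9.2  61.4] 61.4
cheek 3692 [65.2 69.1 72.9] 76.3 0.09797593597293386
red 2342 [-47.6  11.9 100.2] [[-51.4, -39.4, 98.2], [-43.8, 55.8, 101.7]]
shelf plane tilt deg [-20.66002937 -26.47806286] z at x=100 141.39134460095505
top5 lip z 83.2 [-88.8 -13.1] [ 35.6 118.7] 0.16 [[-106.69999694824219, 46.20000076293945], [-106.4000015258789, -72.5], [-70.80000305175781, -72.4000015258789], [-71.19999694824219, 46.29999923706055]]
ledge 180 [-62.5 -15.8  62.1] 62.1
cheek 118 [64.5 68.4 72.1] 77.3 -0.19909974007014186
cheek 24 [-72.1 -68.8 -65.7] 77.6 -2.091686864090979
red 103 [-46.2 -16.5  99.1] [[-50.5, -60.5, 54.6], [-42.6, 28.4, 106.3]]
shelf plane tilt deg [-45.92540293 -30.81920507] z at x=100 138.0254685103441
E rack mm [-50.31  -1.48  92.08] yaw,tilt,roll [-0.31  9.14  0.66] F rack [-1.1 -0.4 -3.7] M [-0.03  0.18 -0.03] w 0.0108 t 7.3667
pred plane pt [ 37.8181009   -2.05131107 114.05996975]
```

Run:
```python
from h import *
p,R=poseE(-.060,0,.070,10); plan(p,R,5,0)
```

```text
dist/row mm 4.57336949904694 deg/row 0.22035360806905713
0,0.0003,-0.0026,0.0038,-0.003,-0.0022,-0.0011,
0,0.0003,-0.0026,0.0038,-0.003,-0.0022,-0.0011,
0,0.0003,-0.0026,0.0038,-0.003,-0.0022,-0.0011,
0,0.0003,-0.0026,0.0038,-0.003,-0.0022,-0.0011,
0,0.0003,-0.0026,0.0038,-0.003,-0.0022,-0.0011,
```

Emit:
apply_moves:
  moves: [0, 0.0003, -0.0026, 0.004, -0.003, -0.002, -0.001, 0, 0.0003, -0.0026, 0.004, -0.003, -0.002, -0.001, 0, 0.0003, -0.0026, 0.004, -0.003, -0.002, -0.001, 0, 0.0003, -0.0026, 0.004, -0.003, -0.002, -0.001, 0, 0.0003, -0.0026, 0.004, -0.003, -0.002, -0.001, 0, 0, 0, 0, 0, 0, 0, 0, 0, 0, 0, 0, 0, 0, 0, 0, 0, 0, 0, 0, 0]

```text
clock: 8.03
position: [0.5592, -0.171, 0.0615]
ee_rot: [0.06, 0.678, 0.73, 0.065]
contact_force: [0.2, -0.1, -4.2]
width: 0.0113
```

Run:
```python
from h import *
whereE()
p,R=poseE(-.061,0,.064,10); plan(p,R,3,0)
```

```text
E rack mm [-61.5    3.72  67.75] yaw,tilt,roll [ 0.2  10.14  0.  ] F rack [ 0.2 -0.1 -4.2] M [ 0.01  0.17 -0.02] w 0.0113 t 8.0333
dist/row mm 1.8995620135533724 deg/row 0.08309785000472718
0,-0.0013,-0.0001,0.0013,0.0008,-0.0002,0.0012,
0,-0.0013,-0.0001,0.0013,0.0008,-0.0002,0.0012,
0,-0.0013,-0.0001,0.0013,0.0008,-0.0002,0.0012,
```

Emit:
apply_moves:
  moves: [0, -0.0012, 0, 0.001, 0, 0, 0.001, 0, -0.001, 0, 0.001, 0, 0, 0.001, 0, -0.001, 0, 0.001, 0, 0, 0, 0, 0, 0, 0, 0, 0, 0, 0, 0, 0, 0.001, 0, 0, 0, 0, 0, 0, 0, 0, 0, 0, 0, 0, 0, 0, 0, 0, 0, 0, 0, 0, 0, 0, 0, 0]

```text
clock: 8.7
position: [0.5619, -0.1756, 0.0581]
ee_rot: [0.061, 0.679, 0.729, 0.065]
contact_force: [0.4, -0.3, -3.7]
width: 0.0111
```

Run:
```python
from h import *
whereE()
p,R=poseE(-.061,0,.062,10); plan(p,R,3,0)
```

```text
E rack mm [-59.17  -0.87  64.1 ] yaw,tilt,roll [ 0.06 10.28 -0.06] F rack [ 0.4 -0.3 -3.7] M [ 0.02  0.23 -0.03] w 0.0111 t 8.7
dist/row mm 1.0881854015303478 deg/row 0.09801325075931068
0,0.0003,-0.0008,0.0007,0.0017,0.0003,0.0003,
0,0.0003,-0.0008,0.0007,0.0017,0.0003,0.0003,
0,0.0003,-0.0008,0.0007,0.0017,0.0003,0.0003,
```

Emit:
apply_moves:
  moves: [0, 0, -0.0002, 0.0006, 0, 0, 0, 0, 0, -0.0002, 0.0006, 0, 0, 0, 0, 0, -0.0002, 0.0006, 0, 0, 0, 0, 0, -0.0002, 0.0006, 0, 0, 0, 0, 0, 0, 0, 0, 0, 0, 0, 0, 0, 0, 0, 0, 0, 0, 0, 0, 0, 0, 0, 0, 0, 0, 0, 0, 0, 0, 0]

```text
clock: 9.37
position: [0.5617, -0.1756, 0.0557]
ee_rot: [0.062, 0.679, 0.729, 0.065]
contact_force: [-0.9, 0.3, -3.4]
width: 0.0114
```

Run:
```python
from h import *
whereE()
```

```text
E rack mm [-59.36  -0.84  61.62] yaw,tilt,roll [ 0.07 10.31 -0.07] F rack [-0.9  0.4 -3.4] M [-0.04  0.2  -0.05] w 0.0114 t 9.3667
```

Emit:
apply_moves:
  moves: [0, 0, -0.0001, 0.0006, 0, 0, 0, 0, 0, 0, 0, 0, 0, 0, 0, 0, -0.0001, 0.0006, 0, 0, 0, 0, 0, 0, 0, 0, 0, 0, 0, 0, 0, 0, 0, 0, 0, 0, 0, 0, 0, 0, 0, 0, 0, 0, 0, 0, 0, 0, 0, 0, 0, 0, 0, 0, 0, 0]

```text
clock: 10.03
position: [0.5618, -0.1757, 0.0555]
ee_rot: [0.062, 0.679, 0.729, 0.065]
contact_force: [-0.7, -0.0, -0.4]
width: 0.0108
```

Run:
```python
from h import *
whereE()
```

```text
E rack mm [-59.23  -0.94  61.4 ] yaw,tilt,roll [ 0.08 10.35 -0.1 ] F rack [-0.7  0.  -0.4] M [ 0.06  0.41 -0.  ] w 0.0108 t 10.0333
```

Emit:
apply_moves:
  moves: [0, 0, 0.0001, -0.0006, 0, 0, 0, 0, 0, -0.0025, -0.0005, 0, 0, 0, 0, 0, -0.0025, -0.0005, 0, 0, 0, 0, 0, -0.0025, -0.0005, 0, 0, 0, 0, 0, -0.0025, -0.0005, 0, 0, 0, 0, 0, -0.0025, -0.0005, 0, 0, 0, 0, 0, -0.0025, -0.0005, 0, 0, 0, 0, 0, 0, 0, 0, 0, 0]

```text
clock: 10.7
position: [0.5451, -0.1769, 0.0558]
ee_rot: [0.062, 0.679, 0.729, 0.066]
contact_force: [-1.0, -0.0, -2.7]
width: 0.0107
```

Run:
```python
from h import *
whereE()
```

```text
E rack mm [-75.96  -0.97  61.62] yaw,tilt,roll [ 0.06 10.37 -0.1 ] F rack [-1.   0.1 -2.7] M [-0.    0.28  0.02] w 0.0107 t 10.7
```

Emit:
apply_moves:
  moves: [0, 0, -0.0015, -0.0004, 0, 0, 0, 0, 0, -0.0015, -0.0003, 0, 0, 0, 0, 0, -0.0015, -0.0003, 0, 0, 0, 0, 0, -0.001, -0.0002, 0, 0, 0, 0, 0, -0.001, -0.0002, 0, 0, 0, 0, 0, -0.001, -0.0002, 0, 0, 0, 0, 0, 0, 0, 0, 0, 0, 0, 0, 0, 0, 0, 0, 0]

```text
clock: 11.37
position: [0.5361, -0.1774, 0.0558]
ee_rot: [0.062, 0.679, 0.729, 0.065]
contact_force: [-0.8, 0.1, -3.7]
width: 0.0108
```

Run:
```python
from h import *
whereE()
```

```text
E rack mm [-85.05  -0.86  61.66] yaw,tilt,roll [ 0.05 10.33 -0.08] F rack [-0.8  0.1 -3.7] M [0.01 0.17 0.  ] w 0.0108 t 11.3667
```

Emit:
apply_moves:
  moves: [0, 0, -0.0008, -0.0001, 0, 0, 0, 0, 0, -0.0008, -0.0001, 0, 0, 0, 0, 0, -0.0008, -0.0001, 0, 0, 0, 0, 0, -0.0008, -0.0001, 0, 0, 0, 0, 0, 0, 0, 0, 0, 0, 0, 0, 0, 0, 0, 0, 0, 0, 0, 0, 0, 0, 0, 0, 0, 0, 0, 0, 0, 0, 0]

```text
clock: 12.03
position: [0.5358, -0.1777, 0.0565]
ee_rot: [0.064, 0.679, 0.728, 0.067]
contact_force: [1.1, 0.5, -3.7]
width: 0.0108
```

Run:
```python
from h import *
whereE()
```

```text
E rack mm [-85.36  -1.    61.88] yaw,tilt,roll [-0.02 10.67 -0.12] F rack [ 1.2  0.4 -3.7] M [ 0.11 -0.08  0.06] w 0.0108 t 12.0333
```

Emit:
apply_moves:
  moves: [0, 0, -0.0015, -0.0003, 0, 0, 0, 0, 0, -0.0015, -0.0003, 0, 0, 0, 0, 0, -0.0015, -0.0003, 0, 0, 0, 0, 0, -0.0015, -0.0003, 0, 0, 0, 0, 0, -0.0015, -0.0003, 0, 0, 0, 0, 0, -0.0015, -0.0003, 0, 0, 0, 0, 0, -0.0015, -0.0003, 0, 0, 0, 0, 0, -0.0015, -0.0003, 0, 0, 0]

```text
clock: 12.7
position: [0.5362, -0.1792, 0.0603]
ee_rot: [0.074, 0.681, 0.725, 0.076]
contact_force: [5.5, 1.0, -5.7]
width: 0.011
```

Run:
```python
from h import *
whereE()
from rig import imaging
d=imaging.get_image("wrist"); s,p,R=cur();shelfpose(d,p,R); cv2.imwrite("pics/wrist6.png",d["image"][:,:,::-1])
whereE()
```

```text
E rack mm [-85.21  -1.78  63.23] yaw,tilt,roll [-0.42 12.15 -0.23] F rack [ 5.6  0.6 -5.7] M [ 0.43 -0.9   0.15] w 0.011 t 12.7
plane slopes deg (x,y) [0.19 0.16] z at 0 -0.0304 rect ((4.9150543212890625, 5.029121398925781), (126.23027038574219, 176.9335174560547), 5.385110378265381) [[-66.19999694824219, 87.19999694824219], [-49.599998474121094, -89.0], [76.0999984741211, -77.0999984741211], [59.400001525878906, 99.0]] 28099
E rack mm [-85.25  -1.75  63.28] yaw,tilt,roll [-0.42 12.16 -0.24] F rack [ 6.   1.3 -5.2] M [ 0.4  -0.94  0.08] w 0.0111 t 12.75
```

View pics/wrist6.png

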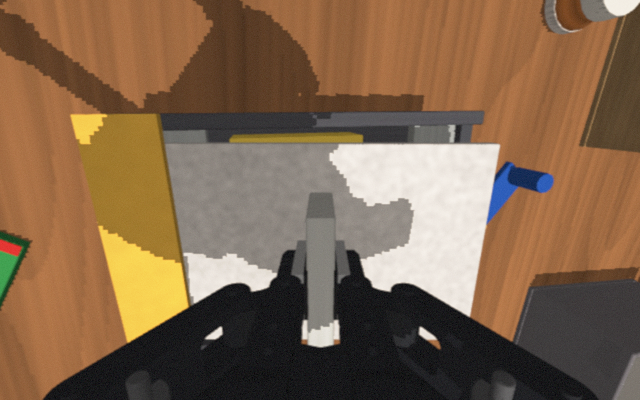

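The stop is confirmed by touch: the shelf held at E≈-85.2 mm through 8 pushing rows while Fx rose to 6 N, and its leading top corner was at about -86.8 mm. The wrist view shows the red strip fully hidden under the lip at (165,200), and the latch clear at (520,190). Now I'll swing the shelf down, keeping the edge against the stop.

Run:
```python
from h import *
for th in (6,):
    p,R=poseE(-.0867+.008*np.sin(np.radians(th)),-.001,.0617,th); plan(p,R,6,0)
```

```text
dist/row mm 1.9591804644428739 deg/row 1.0296681213431407
0,0.0003,-0.0006,0.0018,0.0179,0.0009,-0.0013,
0,0.0003,-0.0006,0.0018,0.0179,0.0009,-0.0013,
0,0.0003,-0.0006,0.0019,0.0179,0.0009,-0.0013,
0,0.0003,-0.0005,0.0019,0.0179,0.0009,-0.0013,
0,0.0003,-0.0005,0.0019,0.0179,0.0009,-0.0013,
0,0.0003,-0.0005,0.0019,0.0179,0.0009,-0.0013,
```

Emit:
apply_moves:
  moves: [0, 0.0003, -0.0006, 0.0018, 0.018, 0.001, -0.0013, 0, 0.0003, -0.0006, 0.0018, 0.018, 0.001, -0.0013, 0, 0.0003, -0.0006, 0.0019, 0.018, 0.001, -0.0013, 0, 0.0003, -0.0005, 0.0019, 0.018, 0.001, -0.0013, 0, 0, -0.0005, 0.0019, 0.018, 0, -0.0013, 0, 0, -0.0005, 0.0019, 0.018, 0, -0.0013, 0, 0, 0, 0, 0, 0, 0, 0, 0, 0, 0, 0, 0, 0]

```text
clock: 13.42
position: [0.5343, -0.179, 0.0476]
ee_rot: [0.033, 0.68, 0.731, 0.033]
contact_force: [1.7, -0.6, -2.1]
width: 0.0112
```

Run:
```python
from h import *
whereE()
for th in (2,):
    p,R=poseE(-.0870+.008*np.sin(np.radians(th)),-.001,.0616,th); plan(p,R,4,0)
```

```text
E rack mm [-86.01  -2.36  61.66] yaw,tilt,roll [ 0.14  5.29 -0.18] F rack [ 1.7 -0.7 -2.1] M [ 0.08  0.06 -0.  ] w 0.0112 t 13.4167
dist/row mm 1.4274288247696714 deg/row 0.8241560227768119
0,0.0003,-0.0005,0.0013,0.0144,0.0007,0.0006,
0,0.0003,-0.0005,0.0013,0.0144,0.0007,0.0006,
0,0.0003,-0.0005,0.0013,0.0144,0.0007,0.0006,
0,0.0003,-0.0005,0.0013,0.0144,0.0007,0.0006,
```

Emit:
apply_moves:
  moves: [0, 0.0003, -0.0005, 0.0013, 0.0145, 0.001, 0.0005, 0, 0.0003, -0.0005, 0.0013, 0.0145, 0.001, 0.0005, 0, 0.0003, -0.0005, 0.0013, 0.0145, 0.001, 0.0005, 0, 0.0003, -0.0005, 0.0013, 0.0145, 0, 0.0005, 0, 0, 0, 0, 0, 0, 0, 0, 0, 0, 0, 0, 0, 0, 0, 0, 0, 0, 0, 0, 0, 0, 0, 0, 0, 0, 0, 0]

```text
clock: 14.08
position: [0.5327, -0.1788, 0.0418]
ee_rot: [0.01, 0.682, 0.731, 0.01]
contact_force: [0.8, -0.5, -2.9]
width: 0.0111
```

Run:
```python
from h import *
whereE()
for th in (0,):
    p,R=poseE(-.0872+.008*np.sin(np.radians(th)),-.001,.0615,th); plan(p,R,3,0)
```

```text
E rack mm [-86.56  -1.88  61.71] yaw,tilt,roll [ 0.02  1.63 -0.08] F rack [ 0.8 -0.6 -2.9] M [-0.05 -0.13  0.05] w 0.0111 t 14.0833
dist/row mm 1.0622252973729345 deg/row 0.5444044398929994
0,0.0003,-0.0004,0.0009,0.0095,0.0005,0.0001,
0,0.0003,-0.0004,0.0009,0.0095,0.0005,0.0001,
0,0.0003,-0.0004,0.0009,0.0095,0.0005,0.0001,
```

Emit:
apply_moves:
  moves: [0, 0.0003, -0.0006, 0.0009, 0.0095, 0.0005, 0, 0, 0.0003, -0.0006, 0.0009, 0.0095, 0.0005, 0, 0, 0.0003, -0.0006, 0.0009, 0.0095, 0.0005, 0, 0, 0, -0.0005, 0, 0, 0, 0, 0, 0, -0.0005, 0, 0, 0, 0, 0, 0, 0, 0, 0, 0, 0, 0, 0, 0, 0, 0, 0, 0, 0, 0, 0, 0, 0, 0, 0]

```text
clock: 14.75
position: [0.5318, -0.1785, 0.0395]
ee_rot: [0.001, 0.682, 0.731, 0.0]
contact_force: [2.8, 0.4, -3.1]
width: 0.0109
```

Run:
```python
from h import *
whereE()
```

```text
E rack mm [-86.8   -1.58  61.84] yaw,tilt,roll [ 0.    0.12 -0.08] F rack [ 2.8  0.2 -3.1] M [-0.02 -0.34  0.04] w 0.0109 t 14.75
```

Emit:
apply_moves:
  moves: [0, 0, -0.0005, 0.0004, 0, 0, 0, 0, 0, -0.0005, 0.0004, 0, 0, 0, 0, 0, -0.0005, 0.0004, 0, 0, 0, 0, 0, -0.0004, 0.0003, 0, 0, 0, 0, 0, -0.0004, 0.0003, 0, 0, 0, 0, 0, -0.0004, 0.0002, 0, 0, 0, 0, 0, -0.0004, 0.0002, 0, 0, 0, 0, 0, -0.0003, 0.0002, 0, 0, 0]

```text
clock: 15.42
position: [0.5322, -0.1787, 0.04]
ee_rot: [0.005, 0.682, 0.731, 0.003]
contact_force: [3.5, 1.2, 0.6]
width: 0.0111
```

Run:
```python
from h import *
whereE()
```

```text
E rack mm [-86.67  -1.6   61.52] yaw,tilt,roll [-0.06  0.62 -0.14] F rack [3.6 1.  0.6] M [ 0.29 -0.29  0.08] w 0.0111 t 15.4167
```

Emit:
apply_moves:
  moves: [0, 0, 0, 0.0005, 0.005, 0, 0, 0, 0, 0, 0.0005, 0.005, 0, 0, 0, 0, -0.0002, 0.0004, 0.004, 0, 0, 0, 0, -0.0002, 0.0002, 0.003, 0, 0, 0, 0, -0.0002, 0.0002, 0, 0, 0, 0, 0, 0, 0, 0, 0, 0, 0, 0, 0, 0, 0, 0, 0, 0, 0, 0, 0, 0, 0, 0]

```text
clock: 16.08
position: [0.5315, -0.1788, 0.0394]
ee_rot: [-0.001, 0.683, 0.731, -0.003]
contact_force: [1.7, 0.8, 1.9]
width: 0.0108
```

Run:
```python
from h import *
whereE()
```

```text
E rack mm [-86.99  -1.61  62.45] yaw,tilt,roll [-0.09 -0.38 -0.15] F rack [1.8 0.7 1.9] M [ 0.47 -0.76  0.12] w 0.0108 t 16.0833
```

Emit:
apply_moves:
  moves: [0, 0, -0.0002, 0, -0.004, 0, 0, 0, 0, -0.0002, 0, 0, 0, 0, 0.03, 0, 0, 0, 0, 0, 0, 0.03, 0, 0, 0, 0, 0, 0, 0.04, 0, 0, 0, 0, 0, 0, 0.04, 0, 0, 0, 0, 0, 0, 0.04, 0, 0, 0, 0, 0, 0, 0.04, 0, 0, 0, 0, 0, 0]

```text
clock: 16.75
position: [0.5249, -0.1786, 0.0366]
ee_rot: [-0.005, 0.682, 0.731, -0.006]
contact_force: [-0.3, -0.6, 0.1]
width: 0.04
```

Run:
```python
from h import *
from rig import imaging
whereE()
d=imaging.get_image("wrist"); s,p,R=cur();shelfpose(d,p,R); cv2.imwrite("pics/wrist7.png",d["image"][:,:,::-1]); np.savez("pics/w7.npz",**d)
```

```text
E rack mm [-93.35  -1.15  60.45] yaw,tilt,roll [-0.04 -0.85 -0.05] F rack [-0.3 -0.6  0.1] M [ 0.04 -0.08  0.02] w 0.04 t 16.75
plane slopes deg (x,y) [-0.13 -0.76] z at 0 -0.0327 rect ((5.313392639160156, 20.711769104003906), (191.3520965576172, 137.62759399414062), 89.76875305175781) [[-63.900001525878906, -74.69999694824219], [73.69999694824219, -75.19999694824219], [74.5, 116.0999984741211], [-63.099998474121094, 116.69999694824219]] 45550
```

View pics/wrist7.png

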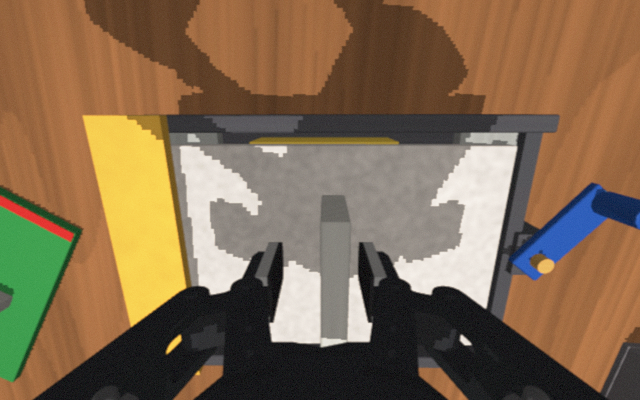

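```bash
cat >> h.py <<'E'
def torack(W):
    c,sn=np.cos(RY),np.sin(RY); e=W-RACK; return np.stack([c*e[...,0]+sn*e[...,1],-sn*e[...,0]+c*e[...,1],e[...,2]],-1)*1000
def seat(d):
    Q=torack(cloud(d)); hsv=cv2.cvtColor(d["image"],cv2.COLOR_RGB2HSV);H=hsv[...,0]; ok=d["range_z"]>0
    m=ok&(abs(Q[...,2]-69.5)<4)&(hsv[...,1]<45)&(hsv[...,2]>85)&(Q[...,0]>-75)&(Q[...,0]<104)&(abs(Q[...,1])<62)
    k,l,st,_=cv2.connectedComponentsWithStats(m.astype(np.uint8)); i=1+st[1:,4].argmax(); p=Q[l==i]
    A=np.c_[p[:,:2],np.ones(len(p))]; c=np.linalg.lstsq(A,p[:,2],rcond=None)[0]
    print("top plane: slope deg x,y",np.degrees(c[:2]).round(2),"z at x=-60,0,90",[round(float(c@[x,0,1]),1) for x in(-60,0,90)],"n",len(p))
    print(" x far edge by y:",[(yy,np.percentile(p[abs(p[:,1]-yy)<6][:,0],99).round(1)) for yy in(-40,-20,0,20,40) if (abs(p[:,1]-yy)<6).sum()>5]," y range",np.percentile(p[:,1],[.5,99.5]).round(1))
    m=ok&(Q[...,2]>105)&(Q[...,2]<113)&(abs(Q[...,0]-3)<25)&(abs(Q[...,1])<45)&(hsv[...,1]<45)&(hsv[...,2]>80)
    k,l,st,_=cv2.connectedComponentsWithStats(m.astype(np.uint8)); i=1+st[1:,4].argmax(); p=Q[l==i]
    r=cv2.minAreaRect(p[:,:2].astype(np.float32)); print(" divider",np.round(r[0],1),np.round(r[1],1),round(r[2],1),np.median(p[:,2]).round(1))
    m=ok&(hsv[...,1]>120)&(H>20)&(H<34)&(Q[...,2]>72)&(Q[...,2]<92)&(Q[...,0]<-50)&(Q[...,0]>-130)&(abs(Q[...,1])<60)
    print(" lip edge x",np.percentile(Q[m][:,0],[1,99]).round(1),np.median(Q[m][:,2]).round(1))
    m=ok&(abs(Q[...,2]-68)<3)&(hsv[...,2]<85)&(Q[...,0]>94)&(Q[...,0]<112)&(abs(Q[...,1])<40)
    if m.sum()>20: print(" far wall x",np.percentile(Q[m][:,0],[2,98]).round(1),m.sum())
E
python3 - <<'E'
from h import *
seat(dict(np.load("pics/w7.npz")))
E
```

```text
top plane: slope deg x,y [ 0.02 -0.04] z at x=-60,0,90 [69.3, 69.4, 69.4] n 43559
 x far edge by y: [(-40, np.float64(24.2)), (-20, np.float64(92.2)), (0, np.float64(91.6)), (20, np.float64(91.2)), (40, np.float64(91.3))]  y range [-57.7  58.5]
 divider [3.5 4. ] [11.7 60.5] 0.1 109.3
 lip edge x [-107.3  -74. ] 82.3
 far wall x [ 96.7 109.5] 802
```

Emit:
apply_moves:
  moves: [0.04, 0, 0, -0.002, -0.007, 0, 0, 0.04, 0, 0, -0.002, -0.007, 0, 0, 0.04, 0, -0.002, 0, 0, 0, 0, 0.04, 0, -0.002, 0, 0, 0, 0, 0.04, 0, -0.001, 0, 0, 0, 0, 0.04, 0, -0.001, 0, 0, 0, 0, 0.04, 0, 0, 0, 0, 0, 0, 0.04, 0, 0, 0, 0, 0, 0]

```text
clock: 17.47
position: [0.5179, -0.1792, 0.0413]
ee_rot: [0.001, 0.682, 0.731, -0.0]
contact_force: [0.8, -0.2, -0.7]
width: 0.04
```

Run:
```python
from h import *
whereE()
```

```text
E rack mm [-100.75   -1.15   63.79] yaw,tilt,roll [-0.04  0.03 -0.07] F rack [ 0.8 -0.3 -0.7] M [ 0.04 -0.04  0.03] w 0.04 t 17.4667
```

Emit:
apply_moves:
  moves: [0.04, 0, -0.001, 0, 0, 0, 0, 0.04, 0, -0.001, 0, 0, 0, 0, 0.04, 0, -0.001, 0, 0, 0, 0, 0.04, 0, -0.001, 0, 0, 0, 0, 0.04, 0, -0.001, 0, 0, 0, 0, 0.04, 0, 0, 0, 0, 0, 0, 0.04, 0, 0, 0, 0, 0, 0, 0.04, 0, 0, 0, 0, 0, 0]

```text
clock: 18.13
position: [0.5185, -0.1792, 0.0416]
ee_rot: [0.004, 0.683, 0.731, 0.003]
contact_force: [2.8, 1.3, -1.6]
width: 0.0401
```

Run:
```python
from h import *
whereE()
```

```text
E rack mm [-100.38   -1.17   63.1 ] yaw,tilt,roll [-0.1   0.64 -0.1 ] F rack [ 2.8  1.1 -1.6] M [ 0.16 -0.52  0.04] w 0.0401 t 18.1333
```

The shelf held again under a gentle push at the divider (Fx≈3 N, no movement). The camera plane is level, with z 69.3 to 69.4 mm at both ends and the far edge clear inside the far wall. The wrist view shows the divider at (335,265) and the latch at (560,230). I'll back off, rise and go to the latch tab.

Emit:
apply_moves:
  moves: [0.04, 0, 0.003, 0, -0.005, 0, 0, 0.04, 0, 0.003, -0.001, -0.005, 0, 0, 0.04, 0, 0.001, -0.006, 0, 0, 0, 0.04, 0, 0, -0.02, 0, 0, 0, 0.04, 0, 0, -0.025, 0, 0, 0, 0.04, 0, 0.01, -0.025, 0, 0, 0, 0.04, 0.005, 0.02, -0.01, 0, 0, 0, 0.04, 0.005, 0.02, 0, 0, 0, 0]

```text
clock: 18.8
position: [0.5628, -0.1656, 0.1327]
ee_rot: [-0.0, 0.683, 0.73, 0.001]
contact_force: [0.4, -0.2, 0.3]
width: 0.0398
```

Run:
```python
from h import *
from rig import imaging
whereE()
d=imaging.get_image("wrist"); s,p,R=cur(); print(torack(p)); cv2.imwrite("pics/wrist8.png",d["image"][:,:,::-1]); np.savez("pics/w8.npz",**d)
seat(d)
Q=torack(cloud(d)); hsv=cv2.cvtColor(d["image"],cv2.COLOR_RGB2HSV);H=hsv[...,0]
m=(hsv[...,1]>120)&(H>100)&(H<130)&(d["range_z"]>0)
q=Q[m]; a=q[q[:,2]>95]; b=q[(q[:,2]<82)&(q[:,2]>72)]
print("tab",len(a),a.mean(0) if len(a) else 0,cv2.minEnclosingCircle(a[:,:2].astype(np.float32)) if len(a) else 0); print("arm",cv2.minAreaRect(b[:,:2].astype(np.float32)),np.median(b[:,2]))
```

```text
E rack mm [-55.05   9.44 155.12] yaw,tilt,roll [-0.21  0.06  0.07] F rack [ 0.4 -0.2  0.3] M [-0.02  0.04 -0.06] w 0.0398 t 18.8
[ 40.2401337    9.61274666 132.41435204]
top plane: slope deg x,y [ 0.03 -0.05] z at x=-60,0,90 [69.3, 69.3, 69.4] n 21563
 x far edge by y: [(-40, np.float64(87.4)), (-20, np.float64(91.9)), (0, np.float64(91.6)), (20, np.float64(91.6)), (40, np.float64(91.3))]  y range [-59.8  58.4]
 divider [ 3.5 -1.1] [69.8 12.1] 90.0 109.2
 lip edge x [-106.9  -74. ] 82.3
 far wall x [ 97.3 108. ] 302
tab 266 [105.57881369  29.92526284 137.13913532] ((56.455055236816406, 26.925277709960938), 82.51335906982422)
arm ((119.68177032470703, 14.981904983520508), (53.10423278808594, 18.041828155517578), 52.56098937988281) 77.33722333216879
```

View pics/wrist8.png

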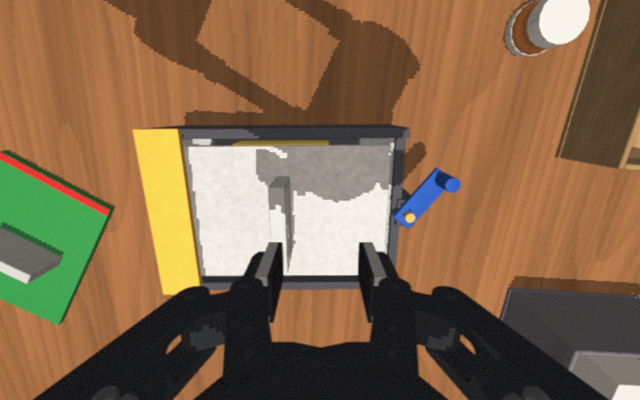

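The shelf still lies level and unmoved: divider at (283,215), far edge just inside the wall at (392,210). The latch arm at (425,197) points at 52.6° in the rack frame, so the angle is about -0.65 rad and the tab is at rack (135,32). I'll go above the tab.

Run:
```python
from h import *
p=rk(.135,.032,.086); plan(p,tool_R(RY),6,.04)
```

```text
dist/row mm 17.977542664405014 deg/row 0.0695085512450586
0.04,0.0038,0.0157,0.0078,0.0011,-0.0002,-0.0005,
0.04,0.0038,0.0157,0.0078,0.0011,-0.0002,-0.0005,
0.04,0.0038,0.0158,0.0078,0.0011,-0.0002,-0.0005,
0.04,0.0037,0.0158,0.0078,0.0011,-0.0002,-0.0005,
0.04,0.0037,0.0158,0.0078,0.0011,-0.0002,-0.0005,
0.04,0.0037,0.0158,0.0078,0.0011,-0.0002,-0.0005,
```

Emit:
apply_moves:
  moves: [0.045, 0.004, 0.016, 0.003, 0, 0, 0, 0.045, 0.004, 0.016, 0.005, 0, 0, 0, 0.045, 0.004, 0.016, 0.008, 0, 0, 0, 0.045, 0.004, 0.016, 0.009, 0, 0, 0, 0.045, 0.004, 0.016, 0.01, 0, 0, 0, 0.045, 0.003, 0.013, 0.009, 0, 0, 0, 0.045, 0, 0, 0, 0, 0, 0, 0.045, 0, 0, 0, 0, 0, 0]

```text
clock: 19.52
position: [0.6609, -0.1343, 0.0868]
ee_rot: [-0.0, 0.682, 0.731, -0.001]
contact_force: [-0.3, -0.6, 0.4]
width: 0.045
```

Run:
```python
from h import *
from rig import imaging
d=imaging.get_image("wrist"); s,p,R=cur(); print(torack(p)); cv2.imwrite("pics/wrist9.png",d["image"][:,:,::-1]); np.savez("pics/w9.npz",**d)
print("tab px pred",proj(d,rk(.1353,.0318,.1)))
p=rk(.1353,.032,.0485); plan(p,tool_R(RY),4,.045)
```

```text
[135.33117399  33.59352394  86.66560671]
tab px pred [320.53033882 242.64269096]
dist/row mm 9.549718013642218 deg/row 0.02694302789223478
0.045,-0.0004,0,0.0095,-0.0004,0.0001,-0.0003,
0.045,-0.0004,0,0.0095,-0.0004,0.0001,-0.0003,
0.045,-0.0004,-0,0.0095,-0.0004,0.0001,-0.0003,
0.045,-0.0004,-0,0.0095,-0.0004,0.0001,-0.0003,
```

View pics/wrist9.png

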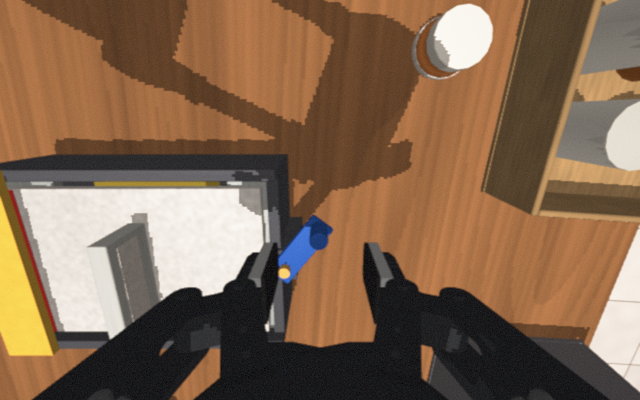

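The tab at (319,237) is centred between the open fingers and matches the prediction within about 2 mm. I'll go down and grip lightly.

Emit:
apply_moves:
  moves: [0.045, 0, 0, 0.0095, 0, 0, 0, 0.045, 0, 0, 0.0095, 0, 0, 0, 0.045, 0, 0, 0.0095, 0, 0, 0, 0.045, 0, 0, 0.0085, 0, 0, 0, 0.045, 0, 0, 0, 0, 0, 0, 0.045, 0, 0, 0, 0, 0, 0, 0.045, 0, 0, 0, 0, 0, 0, 0.045, 0, 0, 0, 0, 0, 0]

```text
clock: 20.23
position: [0.6565, -0.1361, 0.047]
ee_rot: [-0.001, 0.683, 0.73, -0.002]
contact_force: [0.6, 0.8, 0.5]
width: 0.0449
```

Run:
```python
from h import *
from rig import imaging
d=imaging.get_image("wrist"); s,p,R=cur(); print(torack(p),s["contact_force"]); cv2.imwrite("pics/wrist10.png",d["image"][:,:,::-1]); np.savez("pics/w10.npz",**d)
```

```text
[131.1430326   32.04997689  47.14015972] [ 0.46773529 -0.13869455 -0.84286549]
```

View pics/wrist10.png

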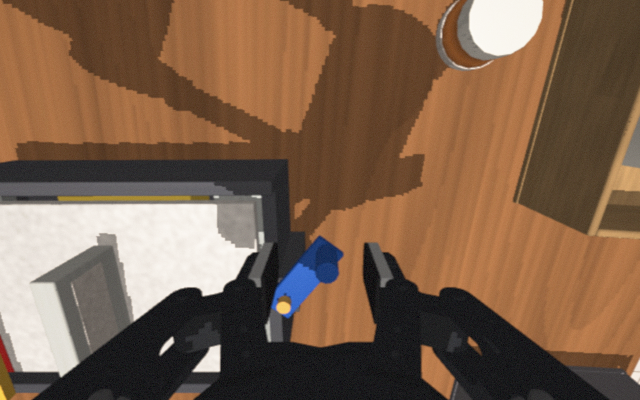

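Emit:
apply_moves:
  moves: [0.045, 0, 0.002, -0.0005, 0, 0, 0, 0.045, 0, 0.002, -0.0005, 0, 0, 0, 0.0, 0, 0, 0, 0, 0, 0, 0.0, 0, 0, 0, 0, 0, 0, 0.0, 0, 0, 0, 0, 0, 0, 0.0, 0, 0, 0, 0, 0, 0, 0.0, 0, 0, 0, 0, 0, 0, 0.0, 0, 0, 0, 0, 0, 0]
  newtons: 20

```text
clock: 20.95
position: [0.6619, -0.1364, 0.05]
ee_rot: [0.0, 0.683, 0.73, -0.002]
contact_force: [0.1, -1.1, 0.2]
width: 0.0109
```

```bash
cat >> h.py <<'E'
def arc(n,step):
    """rows along tab arc from where the TCP is now"""
    s,p,R=cur(); q=torack(p); c=np.array([111.,0]); v=q[:2]-c; a=np.arctan2(v[1],v[0]); r=np.hypot(*v)
    print("TCP rack",q.round(1),"latch ang",round(a-np.pi/2,3),"r",r.round(1),"F",s["contact_force"].round(1),"w",round(s["width"],4),"t",s["clock"])
    pos=q[:2]
    for i in range(n):
        a2=min(a+step*(i+1),np.pi); rr=r+(40-r)*min(1,(i+1)/3)
        t=c+rr*np.array([np.cos(a2),np.sin(a2)]); d=t-pos; pos=t
        print(f"0,{d[1]/1000:.4f},{d[0]/1000:.4f},{(47.5-q[2])/1000/n*-1:.4f},0,0,0,")
E
python3 - <<'E'
from h import *
arc(8,.1)
E
```

```text
TCP rack [136.4  31.3  50. ] latch ang -0.682 r 40.4 F [ 0.1 -1.1  0.2] w 0.0109 t 20.95
0,0.0023,-0.0033,0.0003,0,0,0,
0,0.0019,-0.0035,0.0003,0,0,0,
0,0.0016,-0.0037,0.0003,0,0,0,
0,0.0013,-0.0038,0.0003,0,0,0,
0,0.0009,-0.0039,0.0003,0,0,0,
0,0.0005,-0.0040,0.0003,0,0,0,
0,0.0001,-0.0040,0.0003,0,0,0,
0,-0.0003,-0.0040,0.0003,0,0,0,
```

Emit:
apply_moves:
  moves: [0, 0.0023, -0.0033, 0, 0, 0, 0, 0, 0.0019, -0.0035, 0, 0, 0, 0, 0, 0.0016, -0.0037, 0, 0, 0, 0, 0, 0.0013, -0.0038, 0, 0, 0, 0, 0, 0.0009, -0.0039, 0, 0, 0, 0, 0, 0.0005, -0.004, 0, 0, 0, 0, 0, 0.0001, -0.004, 0, 0, 0, 0, 0, -0.0003, -0.004, 0, 0, 0, 0]

```text
clock: 21.62
position: [0.6374, -0.124, 0.0501]
ee_rot: [0.004, 0.683, 0.73, 0.007]
contact_force: [3.2, 1.7, -2.3]
width: 0.0107
```

Run:
```python
from h import *
arc(8,.1)
```

```text
TCP rack [112.9  45.4  50.1] latch ang -0.041 r 45.4 F [ 3.2  1.7 -2.3] w 0.0107 t 21.6167
0,-0.0019,-0.0044,0.0003,0,0,0,
0,-0.0023,-0.0040,0.0003,0,0,0,
0,-0.0026,-0.0036,0.0003,0,0,0,
0,-0.0012,-0.0038,0.0003,0,0,0,
0,-0.0016,-0.0037,0.0003,0,0,0,
0,-0.0019,-0.0035,0.0003,0,0,0,
0,-0.0023,-0.0033,0.0003,0,0,0,
0,-0.0026,-0.0030,0.0003,0,0,0,
```

Emit:
apply_moves:
  moves: [0, -0.002, -0.0044, 0, 0, 0, 0, 0, -0.0025, -0.004, 0, 0, 0, 0, 0, -0.0026, -0.0036, 0, 0, 0, 0, 0, -0.0015, -0.0038, 0, 0, 0, 0, 0, -0.0018, -0.0037, 0, 0, 0, 0, 0, -0.002, -0.0035, 0, 0, 0, 0, 0, -0.0023, -0.0033, 0, 0, 0, 0, 0, -0.0026, -0.003, 0, 0, 0, 0]

```text
clock: 22.28
position: [0.6047, -0.1346, 0.0501]
ee_rot: [-0.001, 0.683, 0.73, 0.011]
contact_force: [3.8, 1.1, -2.4]
width: 0.0101
```

Run:
```python
from h import *
arc(8,.1)
```

```text
TCP rack [79.5 37.1 50.1] latch ang 0.704 r 48.7 F [ 3.8  1.1 -2.4] w 0.0101 t 22.2833
0,-0.0053,-0.0015,0.0003,0,0,0,
0,-0.0052,-0.0007,0.0003,0,0,0,
0,-0.0051,-0.0000,0.0003,0,0,0,
0,-0.0035,-0.0020,0.0003,0,0,0,
0,-0.0037,-0.0016,0.0003,0,0,0,
0,-0.0038,-0.0012,0.0003,0,0,0,
0,-0.0039,-0.0009,0.0003,0,0,0,
0,-0.0040,-0.0005,0.0003,0,0,0,
```

Run:
```python
from h import *
from rig import imaging
d=imaging.get_image("wrist"); cv2.imwrite("pics/wrist11.png",d["image"][:,:,::-1]); np.savez("pics/w11.npz",**d)
d=imaging.get_image("scene"); c=proj(d,np.array([.6,-.15,.08])).astype(int); a=d["image"][c[1]-75:c[1]+75,c[0]-100:c[0]+100,::-1]
cv2.imwrite("pics/scene11c.png",cv2.resize(a,None,fx=4,fy=4,interpolation=cv2.INTER_CUBIC))
```

```text
(no output)
```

View pics/wrist11.png

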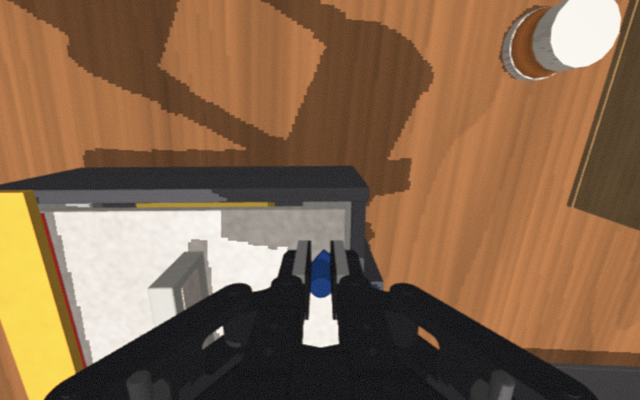

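View pics/scene11c.png

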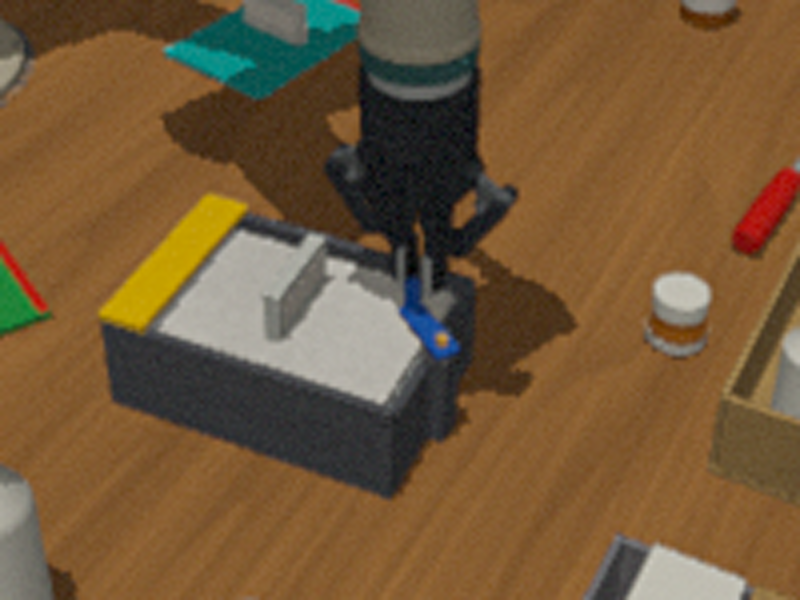

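Both views show the tab still between the pads, at (320,280) in the wrist view, with the latch about half-way round over the shelf. I'll continue the arc.

Emit:
apply_moves:
  moves: [0, -0.005, -0.0015, 0, 0, 0, 0, 0, -0.005, -0.0012, 0, 0, 0, 0, 0, -0.005, -0.001, 0, 0, 0, 0, 0, -0.004, -0.001, 0, 0, 0, 0, 0, -0.004, -0.001, 0, 0, 0, 0, 0, -0.004, -0.001, 0, 0, 0, 0, 0, -0.004, -0.001, 0, 0, 0, 0, 0, -0.004, -0.001, 0, 0, 0, 0]

```text
clock: 23.05
position: [0.5953, -0.1541, 0.0499]
ee_rot: [-0.015, 0.687, 0.727, 0.023]
contact_force: [2.9, 12.5, 3.4]
width: 0.0002
```

Run:
```python
from h import *
arc(8,.1)
from rig import imaging
d=imaging.get_image("wrist"); cv2.imwrite("pics/wrist12.png",d["image"][:,:,::-1])
```

```text
TCP rack [68.7 18.3 49.9] latch ang 1.162 r 46.1 F [ 2.9 12.5  3.4] w 0.0002 t 23.05
0,-0.0049,0.0003,0.0003,0,0,0,
0,-0.0047,0.0009,0.0003,0,0,0,
0,-0.0044,0.0013,0.0003,0,0,0,
0,-0.0040,-0.0002,0.0003,0,0,0,
0,-0.0004,-0.0000,0.0003,0,0,0,
0,0.0000,0.0000,0.0003,0,0,0,
0,0.0000,0.0000,0.0003,0,0,0,
0,0.0000,0.0000,0.0003,0,0,0,
```

View pics/wrist12.png

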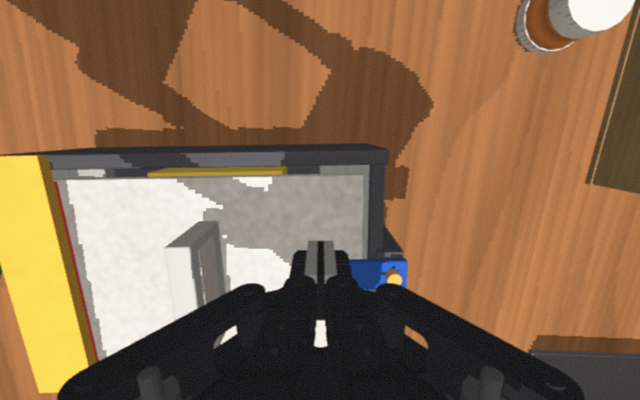

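The tab slipped out of the light grip near the end, and the closed fingers then pushed it on from its +y side. Tool y = 18 mm puts the tab at about 1 mm, and the 12 N reaction suggests the latch is at its end stop. I'll back away and check.

Emit:
apply_moves:
  moves: [0, 0.004, 0, 0, 0, 0, 0, 0, 0.006, 0, 0, 0, 0, 0, 0, 0.006, 0, -0.005, 0, 0, 0, 0, 0, 0, -0.02, 0, 0, 0, 0, 0, 0, -0.03, 0, 0, 0, 0, 0.01, 0, -0.03, 0, 0, 0, 0, 0.02, 0, -0.02, 0, 0, 0, 0, 0.02, 0, 0, 0, 0, 0]

```text
clock: 23.77
position: [0.5884, -0.0992, 0.1605]
ee_rot: [-0.015, 0.689, 0.725, 0.018]
contact_force: [1.0, -0.3, 0.5]
width: -0.0002
```

Emit:
apply_moves:
  moves: [0, 0.02, -0.02, -0.01, 0, 0, 0, 0, 0.02, -0.03, -0.01, 0, 0, 0, 0, 0.02, -0.03, -0.01, 0, 0, 0, 0, 0.02, -0.03, 0, 0, 0, 0, 0, 0.02, -0.03, 0, 0, 0, 0, 0, 0.02, -0.02, 0, 0, 0, 0, 0, 0, 0, 0, 0, 0, 0, 0, 0, 0, 0, 0, 0, 0]

```text
clock: 24.43
position: [0.416, 0.0125, 0.1998]
ee_rot: [-0.007, 0.688, 0.725, 0.017]
contact_force: [-0.2, -0.1, 0.5]
width: 0.0
```

Run:
```python
from h import *
from rig import imaging
s,p,R=cur(); print(torack(p),s["contact_force"],s["clock"])
for n in ("wrist","scene","top"):
    d=imaging.get_image(n); cv2.imwrite(f"pics/{n}13.png",d["image"][:,:,::-1]); np.savez(f"pics/{n}13.npz",**d)
    if n!="wrist":
        c=proj(d,np.array([.56,-.16,.08])).astype(int); a=d["image"][c[1]-75:c[1]+75,c[0]-100:c[0]+100,::-1]
        cv2.imwrite(f"pics/{n}13c.png",cv2.resize(a,None,fx=4,fy=4,interpolation=cv2.INTER_CUBIC))
    print(n)
    try: seat(d)
    except Exception as e: print(e)
    Q=torack(cloud(d)); hsv=cv2.cvtColor(d["image"],cv2.COLOR_RGB2HSV);H=hsv[...,0]
    m=(hsv[...,1]>120)&(H>100)&(H<130)&(d["range_z"]>0)&(abs(Q[...,1])<60)&(Q[...,0]>40)&(Q[...,0]<150)
    q=Q[m]; a=q[(q[:,2]>90)&(q[:,2]<106)]; b=q[(q[:,2]<82)&(q[:,2]>72)]
    if len(a)>3: print("tab",len(a),a.mean(0).round(1))
    if len(b)>3: print("arm",len(b),cv2.minAreaRect(b[:,:2].astype(np.float32)),np.median(b[:,2]))
```

```text
[-98.49982389 197.06237678 199.75888918] [-0.21100225 -0.06426692  0.54747947] 24.4333
wrist
top plane: slope deg x,y [ 0.01 -1.41] z at x=-60,0,90 [70.5, 70.5, 70.5] n 808
 x far edge by y: [(20, np.float64(92.5)), (40, np.float64(92.8))]  y range [22.8 59.3]
 divider [ 5.5 32.8] [4.  8.2] 76.5 108.5
 lip edge x [-106.7  -93.8] 82.5
 far wall x [ 97.  111.7] 40
arm 5 ((115.41661834716797, 9.475887298583984), (1.8121390342712402, 4.3361992835998535), 71.64231872558594) 75.55072173261998
scene
top plane: slope deg x,y [-0.04 -0.1 ] z at x=-60,0,90 [68.4, 68.3, 68.3] n 1472
 x far edge by y: [(-40, np.float64(93.2)), (-20, np.float64(94.1)), (0, np.float64(85.3)), (20, np.float64(92.4)), (40, np.float64(93.5))]  y range [-58.   57.7]
 divider [ 4.3 -2.9] [13.6 72.2] 1.1 108.1
 lip edge x [-106.8  -71.7] 81.1
 far wall x [ 98.8 109.8] 37
tab 14 [70.7 -3.  96.1]
arm 88 ((93.74612426757812, -1.0877704620361328), (18.751325607299805, 51.717281341552734), 86.23478698730469) 76.22782664151018
top
top plane: slope deg x,y [-0.05  0.08] z at x=-60,0,90 [69.9, 69.8, 69.8] n 2021
 x far edge by y: [(-40, np.float64(102.2)), (-20, np.float64(101.0)), (0, np.float64(65.9)), (20, np.float64(98.7)), (40, np.float64(102.2))]  y range [-61.5  57.5]
 divider [ 4.3 -1.7] [12.7 69.8] 0.4 110.0
 lip edge x [-106.1  -72.6] 83.1
tab 16 [6.990e+01 1.000e-01 1.001e+02]
arm 74 ((92.17056274414062, 0.015513420104980469), (16.726137161254883, 51.32341766357422), 87.38439178466797) 77.57781371443238
```

View pics/top13c.png

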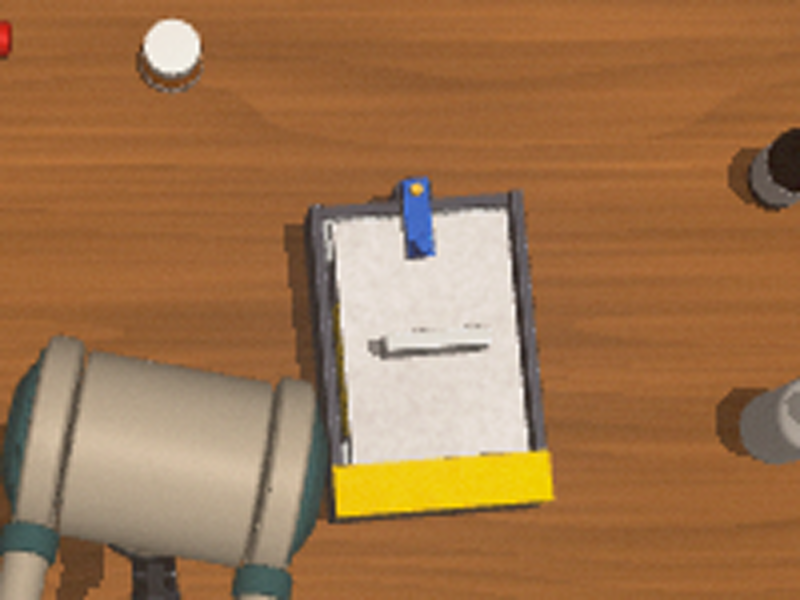

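View pics/scene13c.png

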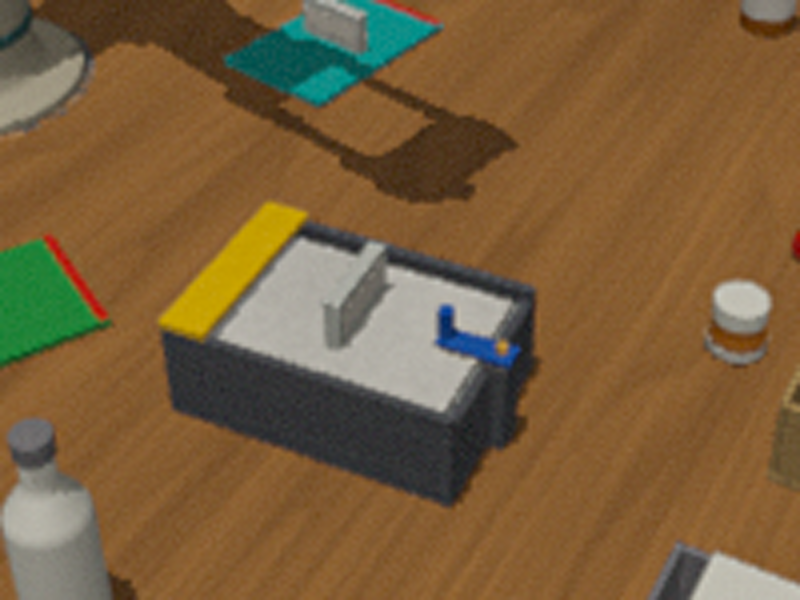

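View pics/wrist13.png

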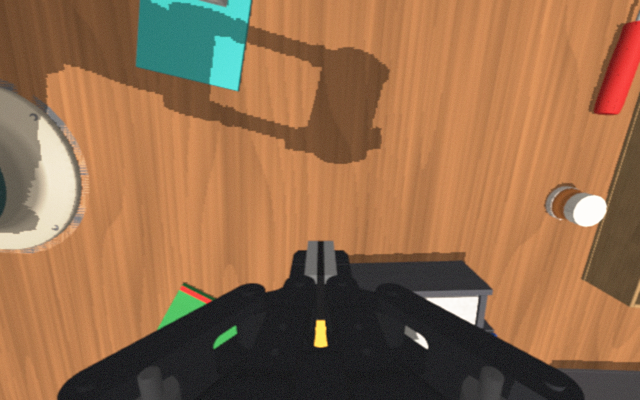

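Top view: the blue latch at (418,220) points straight along the rack's -x over the shelf, with the tab at rack (70,0), which is about 1.57 rad. The shelf lies level in the bay and nothing else has been disturbed. As a last check, I'll compare the shelf's seat with a wrist view from the same spot as before the latch swing.

Run:
```python
from h import *
plan(rk(.040,.010,.16),tool_R(RY),7,0)
```

```text
dist/row mm 33.512528710516335 deg/row 0.3459450052143832
0,-0.0264,0.02,0.005,0.0021,-0.005,-0.0027,
0,-0.0265,0.0199,0.0051,0.0021,-0.005,-0.0027,
0,-0.0265,0.0199,0.0052,0.0021,-0.005,-0.0027,
0,-0.0265,0.0198,0.0053,0.0021,-0.005,-0.0027,
0,-0.0265,0.0197,0.0053,0.0021,-0.005,-0.0027,
0,-0.0266,0.0197,0.0054,0.0021,-0.005,-0.0027,
0,-0.0266,0.0196,0.0055,0.0021,-0.005,-0.0027,
```

Emit:
apply_moves:
  moves: [0, -0.025, 0.019, 0.003, 0.002, -0.005, -0.003, 0, -0.025, 0.019, 0.004, 0.002, -0.005, -0.003, 0, -0.025, 0.019, 0.005, 0.002, -0.005, -0.003, 0, -0.025, 0.019, 0.005, 0.002, -0.005, -0.003, 0, -0.025, 0.019, 0.005, 0.002, -0.005, -0.003, 0, -0.025, 0.018, 0.005, 0.002, -0.005, -0.003, 0, -0.01, 0.008, 0, 0, 0, 0, 0, 0, 0, 0, 0, 0, 0]

```text
clock: 25.25
position: [0.5621, -0.1565, 0.1648]
ee_rot: [0.001, 0.684, 0.73, 0.001]
contact_force: [-0.5, -0.3, 0.4]
width: 0.0
```

Run:
```python
from h import *
from rig import imaging
d=imaging.get_image("wrist"); d=imaging.get_image("wrist"); cv2.imwrite(f"pics/wrist14.png",d["image"][:,:,::-1])
s,p,R=cur(); print(torack(p),s["contact_force"],s["clock"])
seat(d)
Q=torack(cloud(d)); hsv=cv2.cvtColor(d["image"],cv2.COLOR_RGB2HSV);H=hsv[...,0]
m=(hsv[...,1]>120)&(H>100)&(H<130)&(d["range_z"]>0)&(abs(Q[...,1])<60)&(Q[...,0]>40)&(Q[...,0]<150)
q=Q[m]; a=q[(q[:,2]>96)&(q[:,2]<106)]; b=q[(q[:,2]<79)&(q[:,2]>73)]
if len(a)>3: print("tab",len(a),a.mean(0).round(1))
if len(b)>3:
    print("arm",len(b),cv2.minAreaRect(b[:,:2].astype(np.float32)),np.median(b[:,2]))
    for x in (75,85,95,105): 
        k=b[abs(b[:,0]-x)<3][:,1]; print(x,k.min().round(1),k.max().round(1)) if len(k) else 0
```

```text
[ 33.07304159  21.04761375 164.88979427] [-0.28040376  0.42516245  0.14187465] 25.35
top plane: slope deg x,y [ 0.03 -0.07] z at x=-60,0,90 [69.3, 69.4, 69.4] n 16334
 x far edge by y: [(-40, np.float64(92.1)), (-20, np.float64(91.6)), (0, np.float64(63.7)), (20, np.float64(91.5)), (40, np.float64(91.5))]  y range [-59.8  58.5]
 divider [ 3.5 -1.2] [70.4 12.3] 89.9 109.3
 lip edge x [-107.   -74.1] 82.3
 far wall x [ 97.3 110.2] 79
tab 125 [69.2  1.7 99.1]
arm 712 ((91.09491729736328, 0.9391698837280273), (18.152212142944336, 52.88513946533203), 89.73897552490234) 77.21659920308815
75 -1.3 9.9
85 -7.2 9.8
95 -8.0 10.0
105 -8.2 9.8
```

View pics/wrist14.png

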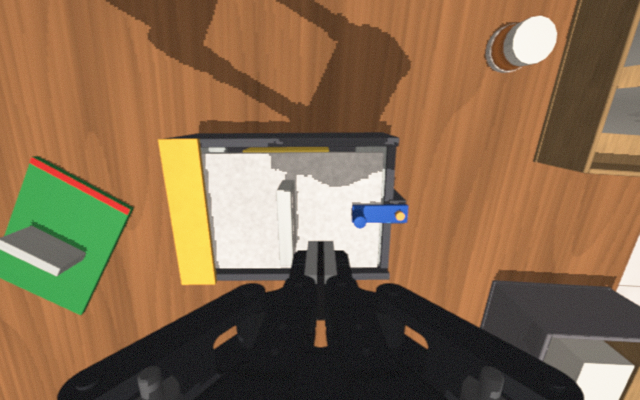

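The wrist view shows the latch at (380,215), lying along the rack axis to within 0.3°. The divider is at x = 3.5 mm, unchanged, and the robot is clear. I'll hand in.

Run:
```python
from rig import workorder
print(workorder.sign_off())
```

```text
the job is handed in; nothing more can be done
None
```

The white shelf is back in the rack, flat on both ledges and against the stop, with the blue latch swung fully over it. I signed off at about 25.4 s with the robot touching nothing.

**How it went:** I gripped the shelf by its divider and tilted it about 10°. I felt for the ledge, slid the red edge under the lip and met the stop at about x = -86.8 mm, pressing with about 6 N as last measured. I then swung it down along the stop and released it. A light push on the divider of about 3 N did not move it further.

**Last checks:**
- **Shelf:** its top is level, at 69.3–69.4 mm at both ends (nominally 70; the wrist camera reads about 0.7 mm low). The divider is at x = 3.5 mm, the same before and after the latch swing.
- **Latch:** the arm lies along the rack's -x to within 0.3° (about 1.57 rad).
- **Bystanders:** nothing touched them, and those I could see look undisturbed. I did not measure their positions again.

**What disagreed or failed:**
- **Reported tool tip:** it lay about 36 mm beyond where the cameras saw the fingertips. My first grip therefore closed on air above the divider without touching it. I used the camera offset from then on.
- **Latch grip:** the latch tab slipped out of my 20 N grip near the end of its arc. The closed fingers pushed it the rest of the way onto its stop, where I read about 12 N.
- **Shelf x from the cameras:** the cameras disagree by about 1 mm on the divider's x (3.5 against 4.3 mm; 3.2 expected from touch). Contact with the stop therefore rests on the touch readings.

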